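Retaining ring on the capsule filler's pivot post

TASK

Fit the retaining ring on the capsule filler's pivot post: take the red ring pliers from the tool block, put their pins into the ring's two eyes, spread the ring no further than it needs to pass over the post, and carry it over. Slide it gently down the post until you feel it rest on the swing arm's hub (the post's height varies, so go by feel and do not press hard), let it close into the groove there and draw the pins out. Then stand the pliers back upright in their slot, let go, and leave everything else where it is.

Things in the scene. Friction and masses are not known exactly. Their poses are not given: they have to be found in the camera images.
- ring_center (a point): Centre of the dark steel retaining ring, half-way up its 4 mm thickness; it starts flat on the flange (40 mm above the table) of a white stand, loosely round a 28 mm stub. Inside 36.4, outside 45 mm. Its x axis points from the gap to the back. Two ears beside the gap have upright through eyes (5.6 mm along x, 5.2 along y), centred 27 mm from the centre towards -x and 8 mm to either side.
- ring_left (a joint): How far the ring's arm on its +y side is sprung open (rad): 0 shut, its spring always pulls shut. It turns about a point 18 mm behind the ring's centre and 8 mm to the side, so its eye moves 45 mm per rad. With both arms at 0.16 the ring just passes the 40 mm post, at 0.22 it has 1 mm to spare all round; past 0.28 it is bent for good. Held spread, it hangs on the pins by friction.
- ring_right (a joint): The same for the arm on the -y side. Spread to 0.22, the ring is centred on the post when its centre lies 3 mm from the post's axis, on the side of its back. As it closes in the groove, the eyes draw 4 mm away from the post: draw the pliers back with them (in the groove there is room for 2.5 mm of it before closing), or the jaws pinch the post.
- pliers_grip (a point): Middle between the red, bowed handles of the ring pliers, 70 mm above the rivet, 129.8 mm above the pin tips, 145 mm above the table at the start. Pliers stand upright, nose down, in the block; z up; the handles lie at +y and -y and are pinched along y. Grips 12 mm thick in x; they end 30 mm above this level. Two 3.4 mm pins, 4.8 mm long, the last 1.4 mm tapered,, under flat jaw ends 10 mm thick in x.
- pliers_b (a joint): Squeeze of the pliers (rad between the halves): 0 open, spring-loaded open. Squeezing spreads the pins; each half turns by half of it about the rivet. Over the handles: 66 mm at 0 (pins 6.3 mm from the middle), 60 to 62 mm at 0.07 (8 mm, fits the shut ring's eyes). With the ring on the pins its arms read about 0.07 at 47 mm, 0.14 at 39, 0.20 at 31, 0.22 at 28.5 mm; force on a handle 10 to 30 N.
- post_foot (a point): Point on the axis of the machine's upright steel pivot post, level with the deck round it; z up. The post's height is set with shims and not known: its top stands 55 to 68 mm above this point. From the top down: 8 mm of lead-in taper (33 to 40 mm thick), 6.5 mm land of 40 mm, then the groove, 36 mm thick and 6 mm high, whose floor is the flat top of the swing arm's hub.
- block_slot (a point): Centre of the mouth of the pliers' slot in the blue tool block (fixed, 80 x 100 mm, 65 mm high), z up. The slot is 16 mm wide along x, 29 mm along y and 57 mm deep. The pliers' 36 mm cross piece, its underside 80 mm below the grip level, rests on the slot's ends.
- machine: Capsule filling machine, fixed; body 200 x 240 mm, deck 70 mm above its origin, which lies under its centre, 3 to 8 mm above the table. Levers with black ball knobs stick out at its sides. On the post turns an aluminium swing arm: brass hub (68 mm across, flat top), tamping plate and a ball knob 130 mm from the post, lower than the post's top. Push on it with the pliers by at most 12 N.
- ring: The retaining ring itself, 36 g; origin at the centre of its underside.
- pliers: The ring pliers themselves, 160 mm long, about 0.2 kg; origin on the rivet, 70 mm below the grip level, axes as at the grip.
- bottle: Amber bottle, 60 mm across, 130 mm high, origin under its centre. Leave alone.
- jar: White jar with blue cap, 72 mm across, 80 mm high. Leave alone.
- beaker: Steel beaker, 72 mm across, 90 mm high. Leave alone.
- screwdriver: Screwdriver with yellow handle, 190 mm long. Leave alone.
- wrench: Steel spanner, 160 mm long, lying flat. Leave alone.
- spacer: Brass spacer ring, 54 mm across, 10 mm high, lying flat. Leave alone.
- scoop: Flat steel scoop lying in the steel tray. Leave alone.
There are look-alikes about, which are no part of the job. What is shaped like the pliers but purple is not meant. Of the things that look like the ring, the smaller one is meant.

How it is judged:
By the outcome, as a careful person would: the job done as asked, in the order asked, and still so for the second after the job is handed in, with the robot touching nothing.
It also fails if it takes over 64 s, if anything falls off the work surface, if the arm or the gripper's body presses on something with over 40 N, if the wrist force passes 120 N, or if a joint passes its speed limit or range.

ROBOT

A 7-joint arm with a two-finger parallel gripper is mounted at the origin on the work surface. World frame = base frame: x ahead of the robot, y to its left, z up, the work surface at z = 0. Lengths are in m, angles in rad, forces in N, time in s.
With the tool pointing down it reaches from about 0.4 to 0.85 m from the base axis. Payload 10.4 kg.
Tool frame: the origin (TCP) lies between the finger pads; the fingertips stand r.nose_length ahead of it and the grasp point (between the pads) lies 6 mm ahead of it (r.nose_length is the distance from the TCP to the fingertips, in m); z points along the fingers, x is the direction in which the jaws open and shut, and the axes are right-handed (so a half turn about z gives the same grasp; the last joint's range is limited). The gripper opens to 87 mm and grips with 3 to 60 N. Pads are 19 mm wide; open, the fingers measure 117 mm over their backs; the gripper's body (75 mm by 190 mm) begins 51 mm behind the grasp point.
Start: joints at [1.32, 0.332, -0.065, 1.46, 0.022, 1.35, -0.088], TCP at [0.141, -0.609, 0.248] pointing down, gripper open.
Joint ranges: [-2.6, 2.6], [-0.5, 2.12], [-1.47, 1.34], [0.16, 2.42], [-1.27, 4.41], [0.06, 2.06], [-2.6, 2.6]. Speed limits (rad/s): [2.22, 2.22, 2.79, 2.79, 3.14, 3.14, 3.14].

INTERFACE

Orientations are given as a unit quaternion [x, y, z, w].
In Python, from bench import r gives the robot as it stands. The module is installed in compiled form; this text tells all that it offers.
- The arm moves only by the shell command python3 -m creep 'ROWS' [OPENING] [FORCE]. ROWS is JSON, a list of rows, each an object of numbers: "x", "y", "z": the shift along the world's x, y, z in m; "spin": the turn about the world's z in degrees. In form: [{"x": .., "y": .., "z": .., "spin": ..}, ...]. A call has 1 to 12 rows; each row is the pose to reach, as a shift and turn from the pose commanded when the call began; what a row does not reach only later rows make up. A row lasts 1/8 s, in which the tool goes at most 62.5 mm and 10.7 degrees, less where a joint would pass 70% of its speed; a pose out of reach is approached as far as the arm can. A call with a gripper value outside its range is refused whole. OPENING is the finger opening in m, from 0 to 0.087, set as the call begins (- or left out, the last holds). The fingers move at their own pace and stop on an object; FORCE is the grip in N (left out, the last holds). Time passes only in rows, so rows that repeat a pose let the fingers close. It gives the time, the measured TCP pose, the force and the opening at its end, in the units of the state.
- r.read_state(): the state, without advancing time (a new reading comes with each control period).
- r.camera(name): name is "scene" or "side" or "wrist"; returns a dict with "pixels" (384x512x3 uint8, blue, green, red), "z_map" (384x512 float32, m along the optical axis (not along the pixel's ray), 0 where there is no reading), "K" (3x3 intrinsics, pixels), "R" (3x3) and "t" (3): a world point X has camera coordinates R X + t. Camera axes: x right, y down, z forward; pixel columns grow to the right and rows downward; lengths in m; the calibration is good to about 2 mm. The wrist camera is an equidistant fisheye: a pixel r from the principal point sees the ray r / f radians off the axis. A picture is of the moment at which its call begins.
- r.close_job(): hands the job in, once; it reports no verdict.
The state is a dict: "time": time; "joint_positions": joint angles; "joint_vel": joint speeds; "joint_torque": joint torques, N m; "ee_pos": TCP position; "eef_rot": TCP orientation; "ft_force": force on the tool from outside, world axes, zero at the start; "torque": the same for the moment, N m; "width": finger opening in m.
Only numpy, scipy, OpenCV 4.12 (cv2) and the standard library are available. Lean on these libraries where they do the work, as an engineer would, in place of code of your own. Each camera call takes 0.05 s, during which the arm holds its last target. There are 200 camera calls.

## Working session

There is one attempt and no reset: what is moved stays moved. The work goes in short steps, Python scripts to look and compute and a shell command to move; the robot and the scene stay as the last step left them, time stands still between calls to the robot, and variables do not carry over. Pictures are saved under pics/ and viewed, about 8 in all and at most 12, crops included, and the job is handed in when it is done.

```bash
mkdir -p pics; cat > h.py <<'E'
import numpy as np, cv2
from bench import r
def snap(n):
    c=r.camera(n); np.savez(f'{n}.npz',**{k:c[k] for k in c}); return c
def load(n): return dict(np.load(f'{n}.npz'))
def ray(c,u,v,wrist=False):
    K=c['K']; a=(u-K[0,2])/K[0,0]; b=(v-K[1,2])/K[1,1]
    if wrist:
        th=np.hypot(a,b); s=np.sinc(th/np.pi); d=np.array([a*s,b*s,np.cos(th)])
    else: d=np.array([a,b,1.])
    return -c['R'].T@c['t'], c['R'].T@d
def onz(c,u,v,z,wrist=False):
    o,d=ray(c,u,v,wrist); return o+d*(z-o[2])/d[2]
def proj(c,X,wrist=False):
    p=c['R']@np.asarray(X)+c['t']; K=c['K']
    if wrist:
        rr=np.hypot(p[0],p[1]); th=np.arctan2(rr,p[2]); a=p[:2]/max(rr,1e-9)*th
    else: a=p[:2]/p[2]
    return K[0,0]*a[0]+K[0,2],K[1,1]*a[1]+K[1,2]
def cloud(c,wrist=False):
    z=c['z_map'];v,u=np.mgrid[:384,:512];K=c['K'];a=(u-K[0,2])/K[0,0];b=(v-K[1,2])/K[1,1]
    if wrist:
        th=np.hypot(a,b);s=np.tan(th)/np.maximum(th,1e-9);a=a*s;b=b*s
    P=np.stack([a*z,b*z,z],-1)
    return (P-c['t'])@c['R']
E
python3 - <<'E'
from h import *
s=r.read_state();print(s,r.nose_length)
a=[snap(n) for n in('scene','side','wrist')]
for n,c in zip(('scene','side','wrist'),a): print(n,c['K'].tolist(),(-c['R'].T@c['t']).round(3),c['R'].round(2).tolist())
cv2.imwrite('pics/1.png',cv2.resize(a[0]['pixels'],(800,600)))
cv2.imwrite('pics/2.png',cv2.resize(a[1]['pixels'],(800,600)))
E
```

```text
{'time': 0.0, 'joint_positions': array([ 1.32041394,  0.33288166, -0.06472852,  1.46092622,  0.02159832,
        1.34989733, -0.08848099]), 'joint_vel': array([ 0.00087436, -0.00130789,  0.00032301, -0.00070496, -0.00045792,
        0.00074255, -0.00200316]), 'joint_torque': array([-1.02167214e-03, -6.23262763e+01,  2.41474441e-02, -3.89897668e+01,
       -6.12262893e-02,  3.97882273e-02,  1.57075187e-04]), 'ee_pos': array([ 0.14107109, -0.60851567,  0.24675508]), 'eef_rot': array([ 7.82905389e-01, -6.22140378e-01, -5.71078017e-04, -4.19306621e-04]), 'ft_force': array([-0.19189684, -0.48700351, -0.08731182]), 'torque': array([-0.01537331,  0.00029667,  0.02682761]), 'width': 0.08731327454701564} 0.025
scene [[372.5711509645384, 0.0, 249.57488779061478], [0.0, 372.5711509645384, 185.33458911204545], [0.0, 0.0, 1.0]] [ 1.089 -0.485  0.812] [[0.69, 0.73, 0.01], [0.5, -0.45, -0.74], [-0.53, 0.51, -0.67]]
side [[422.7860645852784, 0.0, 253.4248468443437], [0.0, 422.7860645852784, 190.58942499757646], [0.0, 0.0, 1.0]] [-0.341  0.986  1.019] [[-0.73, -0.69, 0.02], [-0.41, 0.41, -0.82], [0.55, -0.6, -0.58]]
wrist [[297.3186396354542, 0.0, 254.81444728834782], [0.0, 297.3186396354542, 190.08158418744918], [0.0, 0.0, 1.0]] [ 0.208 -0.593  0.384] [[0.23, -0.97, -0.0], [-0.94, -0.22, 0.26], [-0.25, -0.06, -0.97]]
```

View pics/1.png

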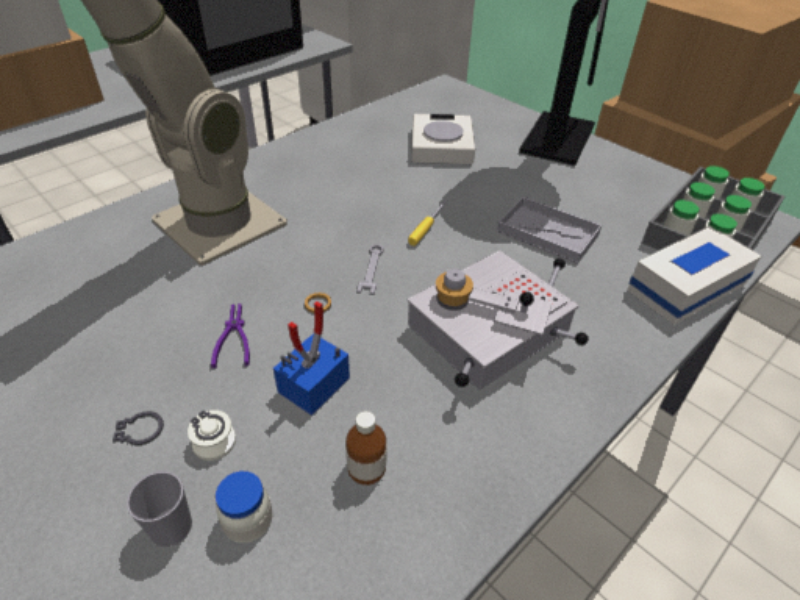

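View pics/2.png

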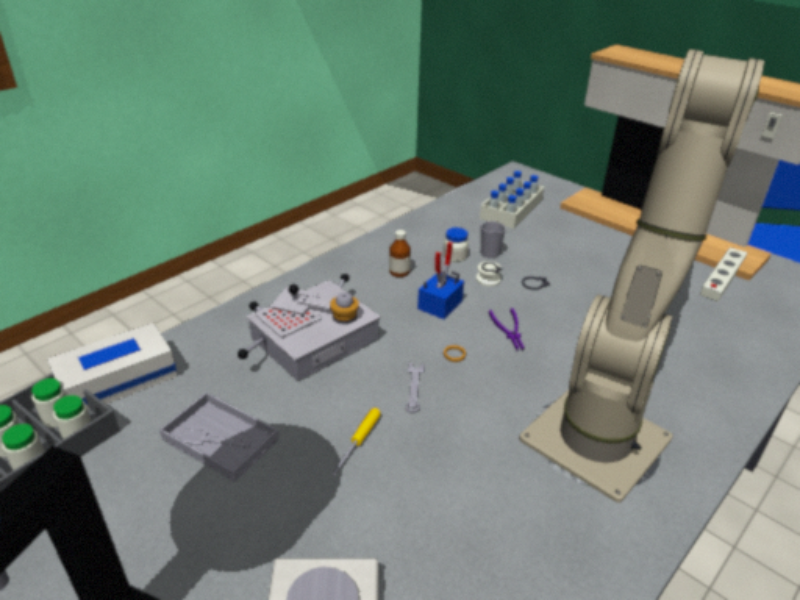

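Scene (800x600 px): red pliers in the blue block at (310,335), purple look-alike at (232,335). Small ring on the white stand at (211,430), larger look-alike ring flat on the table at (140,428). Post with brass hub at (455,285).

```bash
python3 - <<'E'
from h import *
for n,sc in(('scene',0.64),('side',0.64)):
    c=load(n);P=cloud(c);
    pts={'scene':dict(ring=(211,430),post=(456,275),hub=(455,293),blockc=(310,372),handle1=(294,330),handle2=(318,310),big=(140,428),deck=(480,330),tab=(300,480)),
     'side':dict(ring=(489,268),post=(344,298),hub=(344,312),block=(440,290),h1=(438,262),h2=(448,250),deck=(310,340))}[n]
    for k,(u,v) in pts.items():
        print(n,k,P[int(v*sc),int(u*sc)].round(3))
    hsv=cv2.cvtColor(c['pixels'],cv2.COLOR_BGR2HSV);h,s,v=[hsv[...,i].astype(int) for i in range(3)]
    for k,m in dict(red=((h<6)|(h>174))&(s>150)&(P[...,2]>.06),blue=(h>105)&(h<125)&(s>150)&(P[...,2]>.05)&(P[...,2]<.075)).items():
        m=m&(np.abs(P[...,0]-.4)<.4)&(np.abs(P[...,1]+.5)<.45)
        print(k,m.sum(),P[m].min(0).round(3),P[m].max(0).round(3),np.median(P[m],0).round(3))
E
```

```text
scene ring [ 0.529 -0.324  0.044]
scene post [0.603 0.143 0.134]
scene hub [0.621 0.125 0.116]
scene blockc [ 0.555 -0.152  0.064]
scene handle1 [ 0.549 -0.166  0.17 ]
scene handle2 [ 0.535 -0.11   0.166]
scene big [ 0.413 -0.398  0.   ]
scene deck [0.688 0.121 0.074]
scene tab [ 0.667 -0.262 -0.002]
red 152 [ 0.526 -0.169  0.116] [ 0.549 -0.103  0.177] [ 0.538 -0.116  0.152]
blue 838 [ 0.492 -0.385  0.05 ] [ 0.697 -0.08   0.075] [ 0.553 -0.15   0.063]
side ring [ 0.518 -0.315  0.043]
side post [0.594 0.15  0.138]
side hub [0.576 0.167 0.116]
side block [ 0.524 -0.115  0.065]
side h1 [ 0.526 -0.103  0.154]
side h2 [ 0.543 -0.16   0.154]
side deck [0.594 0.258 0.075]
red 59 [ 0.522 -0.164  0.118] [ 0.545 -0.098  0.176] [ 0.534 -0.153  0.151]
blue 309 [ 0.485 -0.808  0.05 ] [ 0.713 -0.073  0.075] [ 0.522 -0.116  0.066]
```

```bash
python3 -m creep '[{"x":0.02,"y":0.02,"z":0.02},{"x":0.05,"y":0.06,"z":0.05},{"x":0.09,"y":0.1,"z":0.06},{"x":0.13,"y":0.15,"z":0.06},{"x":0.17,"y":0.2,"z":0.06},{"x":0.21,"y":0.25,"z":0.06},{"x":0.25,"y":0.29,"z":0.06},{"x":0.28,"y":0.33,"z":0.06},{"x":0.31,"y":0.35,"z":0.06},{"x":0.32,"y":0.36,"z":0.06},{"x":0.32,"y":0.36,"z":0.06}]' 0.087 10
python3 - <<'E'
from h import *
c=snap('wrist');s=r.read_state();print(s['ee_pos'],s['eef_rot'],s['ft_force'],s['time'])
cv2.imwrite('pics/3.png',cv2.resize(c['pixels'],(800,600)))
E
```

```text
[ 0.1410925  -0.6086654   0.24707464] [ 7.82893117e-01 -6.22156085e-01 -3.38936033e-04 -2.41813978e-04] [-0.19749486 -0.36351706 -0.15173837] 0.2invalid input at $[0]: expected keys x, y, z, spin
```

View pics/3.png

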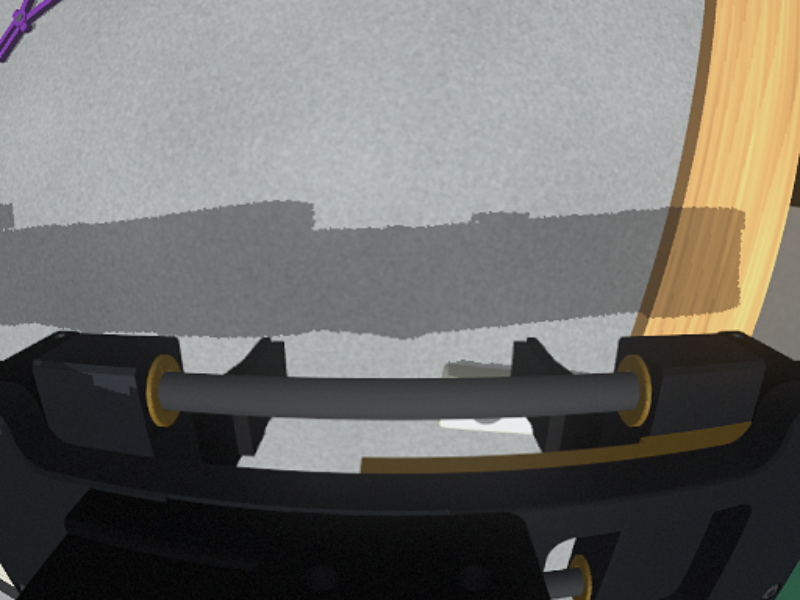

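The wrist view (still the start pose, since rows need all four keys) shows only bare table and the fingers, with the purple pliers at the top left.

```bash
python3 -m creep '[{"x":0.02,"y":0.02,"z":0.02,"spin":0},{"x":0.05,"y":0.06,"z":0.05,"spin":0},{"x":0.09,"y":0.1,"z":0.06,"spin":0},{"x":0.13,"y":0.15,"z":0.06,"spin":0},{"x":0.17,"y":0.2,"z":0.06,"spin":0},{"x":0.21,"y":0.25,"z":0.06,"spin":0},{"x":0.24,"y":0.3,"z":0.06,"spin":0},{"x":0.27,"y":0.34,"z":0.06,"spin":0},{"x":0.285,"y":0.36,"z":0.06,"spin":0},{"x":0.29,"y":0.37,"z":0.06,"spin":0},{"x":0.29,"y":0.37,"z":0.06,"spin":0},{"x":0.29,"y":0.37,"z":0.06,"spin":0}]' 0.087 10
python3 - <<'E'
from h import *
c=snap('wrist');s=r.read_state();print(s['ee_pos'],s['eef_rot'],s['ft_force'],s['time'])
cv2.imwrite('pics/4.png',cv2.resize(c['pixels'],(800,600)))
E
```

```text
time: 1.7
ee_pos: [0.4304, -0.2402, 0.3075]
eef_rot: [0.782, -0.623, -0.0, 0.0]
ft_force: [-0.3, -0.4, 0.0]
width: 0.087
[ 0.43042416 -0.24013283  0.30747876] [ 7.82214984e-01 -6.23008578e-01 -3.15491784e-05  1.70849978e-04] [ 0.50304772  0.39618434 -0.95409904] 1.75
```

View pics/4.png

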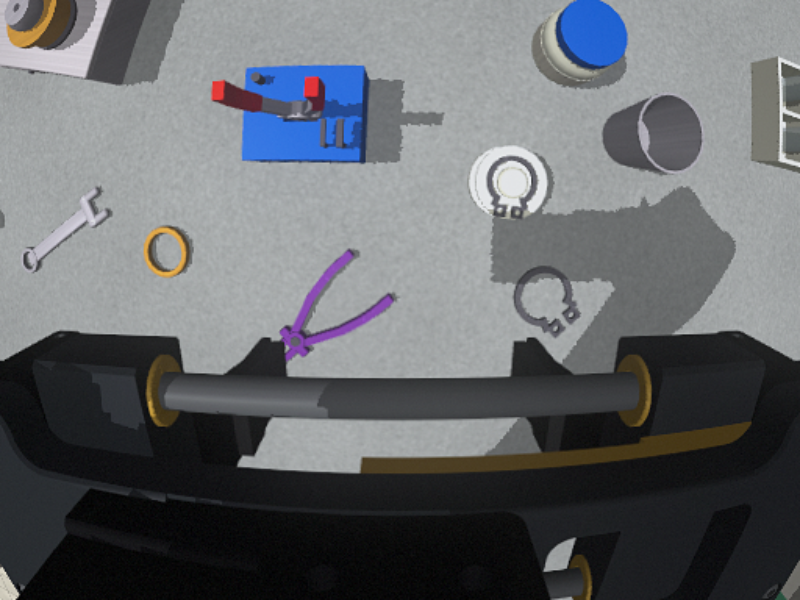

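Ring candidates: the ring on the white stand at (512,182) and the ring on the table at (545,300). The one on the stand is smaller and matches the description. Plier candidates: red at (270,95) in the block and purple at (330,310); red is meant. I'll measure both and make one enlarged crop.

```bash
python3 - <<'E'
from h import *
c=load('wrist');im=c['pixels'];P=cloud(c,True);k=512/800
g=cv2.cvtColor(im,cv2.COLOR_BGR2GRAY);hsv=cv2.cvtColor(im,cv2.COLOR_BGR2HSV);hsi=hsv.astype(int)
red=((hsi[...,0]<6)|(hsi[...,0]>174))&(hsi[...,1]>150)
n,l,st,ce=cv2.connectedComponentsWithStats(red.astype(np.uint8))
for i in range(1,n):
    if st[i,4]>15:
        q=P[l==i];t=q[:,2]>np.percentile(q[:,2],60);print('red',st[i],q.min(0).round(4),q.max(0).round(4),'top',q[t].mean(0).round(4))
blue=(hsi[...,0]>105)&(hsi[...,0]<125)&(hsi[...,1]>150)&(np.abs(P[...,2]-.065)<.006)&(P[...,0]<.62)
cn=max(cv2.findContours(blue.astype(np.uint8),cv2.RETR_EXTERNAL,cv2.CHAIN_APPROX_NONE)[0],key=cv2.contourArea)[:,0]
w=np.array([onz(c,u,v,.065,True)[:2] for u,v in cn]);print('block',cv2.minAreaRect(w.astype(np.float32)))
# rings
for nm,(u,v),z,rr in(('small',(512,182),.044,.05),('big',(545,300),.004,.06)):
    S=1000 # px/m*? orthophoto 0.5mm
    o=onz(c,u*k,v*k,z,True);N=200
    X,Y=np.meshgrid(o[0]+(np.arange(N)-N/2)*.0005,o[1]+(np.arange(N)-N/2)*.0005,indexing='ij')
    mp=np.array([[proj(c,(X[i,j],Y[i,j],z),True) for j in range(N)] for i in range(N)],np.float32)
    op=cv2.remap(im,mp,None,cv2.INTER_CUBIC);op=op[::-1,::-1]
    cv2.imwrite(f'pics/op_{nm}.png',cv2.resize(op,(400,400)))
    print(nm,'centre of ortho',o.round(4), 'min gray',cv2.cvtColor(op,cv2.COLOR_BGR2GRAY).min())
a=cv2.imread('pics/op_small.png');b=cv2.imread('pics/op_big.png')
cr=cv2.resize(im[35:115,120:270],(800,427),interpolation=cv2.INTER_CUBIC)[:200+0] if 0 else cv2.resize(im[40:110,125:245],(343,200),interpolation=cv2.INTER_CUBIC)
cv2.imwrite('pics/5.png',np.vstack([np.hstack([a,b]),np.hstack([cr,np.zeros((200,457,3),np.uint8)])]))
E
```

```text
red [195  49   9  13 111] [ 0.4976 -0.2244  0.1714] [ 0.5457 -0.1581  0.4446] top [ 0.538  -0.1651  0.1823]
red [136  52   8  13  95] [ 0.523  -0.1101  0.1735] [ 0.5347 -0.1008  0.1777] top [ 0.529  -0.106   0.1763]
block ((0.5340001583099365, -0.13417819142341614), (0.07994857430458069, 0.10025409609079361), 10.20476245880127)
small centre of ortho [ 0.5171 -0.3211  0.044 ] min gray 37
big centre of ortho [ 0.414  -0.3962  0.004 ] min gray 7
```

View pics/5.png

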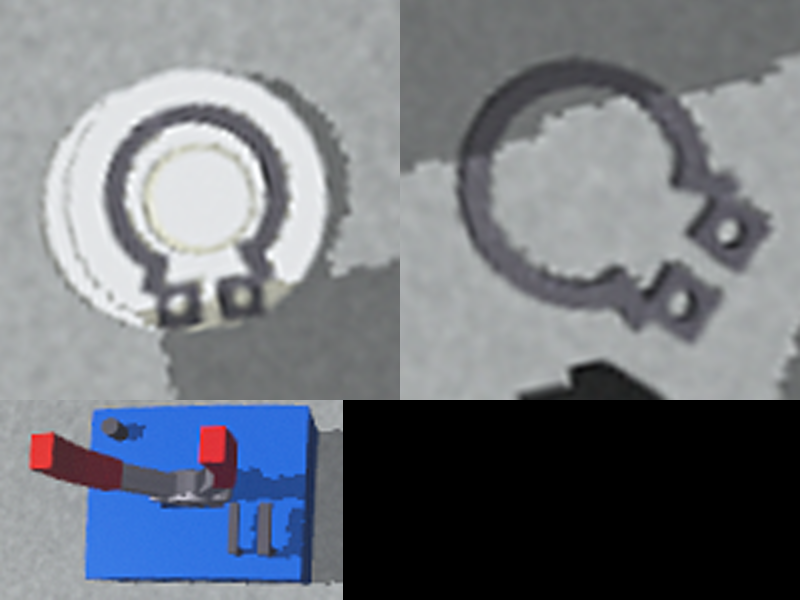

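Crop: the left ring (ears at (180,305)/(240,298)) is about 45 mm across, so it is the wanted one; the right one is visibly larger. The red pliers' handle tops are at (43,452)/(215,445) in the block. Next I take near views of the ring, post and pliers at the same relative geometry so that camera bias cancels.

```bash
cat >> h.py <<'E'
def ortho(c,o,N=280,s=.00025,wrist=True):
    X,Y=np.meshgrid(o[0]-(np.arange(N)-N/2)*s,o[1]-(np.arange(N)-N/2)*s,indexing='ij')
    mp=np.array([[proj(c,(X[i,j],Y[i,j],o[2]),wrist) for j in range(N)] for i in range(N)],np.float32)
    return cv2.remap(c['pixels'],mp,None,cv2.INTER_CUBIC)
E
python3 -m creep '[{"x":-0.003,"y":-0.02,"z":-0.02,"spin":0},{"x":-0.006,"y":-0.05,"z":-0.06,"spin":-1},{"x":-0.01,"y":-0.08,"z":-0.11,"spin":-3},{"x":-0.011,"y":-0.095,"z":-0.15,"spin":-3},{"x":-0.011,"y":-0.097,"z":-0.175,"spin":-3},{"x":-0.011,"y":-0.097,"z":-0.183,"spin":-3},{"x":-0.011,"y":-0.097,"z":-0.183,"spin":-3},{"x":-0.011,"y":-0.097,"z":-0.183,"spin":-3}]'
python3 -c "
from h import *
c=snap('wrist');import os;os.rename('wrist.npz','w_ring.npz')"
python3 -m creep '[{"x":0.0,"y":0.0,"z":0.02,"spin":0},{"x":0.0,"y":0.04,"z":0.06,"spin":0},{"x":0.01,"y":0.09,"z":0.1,"spin":0},{"x":0.03,"y":0.15,"z":0.13,"spin":0},{"x":0.04,"y":0.21,"z":0.13,"spin":0},{"x":0.05,"y":0.27,"z":0.13,"spin":0},{"x":0.06,"y":0.33,"z":0.12,"spin":0},{"x":0.07,"y":0.39,"z":0.11,"spin":0},{"x":0.08,"y":0.44,"z":0.095,"spin":0},{"x":0.083,"y":0.463,"z":0.09,"spin":0},{"x":0.083,"y":0.465,"z":0.09,"spin":0},{"x":0.083,"y":0.465,"z":0.09,"spin":0}]'
python3 -c "
from h import *
c=snap('wrist');import os;os.rename('wrist.npz','w_post.npz');s=r.read_state();print(s['ee_pos'],s['time'])"
```

```text
time: 2.75
ee_pos: [0.4207, -0.3362, 0.1259]
eef_rot: [0.766, -0.642, 0.001, 0.0]
ft_force: [0.2, 0.4, 0.3]
width: 0.0872
time: 4.3
ee_pos: [0.5034, 0.1282, 0.2152]
eef_rot: [0.766, -0.643, 0.001, -0.0]
ft_force: [-0.1, 0.1, -0.0]
width: 0.0871
[0.50351654 0.12780032 0.21515485] 4.35
```

```bash

python3 -m creep '[{"x":-0.01,"y":-0.02,"z":0.01,"spin":0},{"x":-0.02,"y":-0.06,"z":0.03,"spin":0},{"x":-0.035,"y":-0.11,"z":0.04,"spin":0},{"x":-0.045,"y":-0.17,"z":0.04,"spin":0},{"x":-0.055,"y":-0.22,"z":0.04,"spin":0},{"x":-0.064,"y":-0.26,"z":0.04,"spin":0},{"x":-0.068,"y":-0.278,"z":0.04,"spin":0},{"x":-0.068,"y":-0.281,"z":0.04,"spin":0},{"x":-0.068,"y":-0.281,"z":0.04,"spin":0}]'
python3 - <<'E'
from h import *
import os
c=snap('wrist');os.rename('wrist.npz','w_pl.npz')
A=[]
for n,o in(('ring',(.518,-.320,.044)),('post',(.600,.146,.134)),('pl',(.5335,-.1355,.175))):
    c=dict(np.load(f'w_{n}.npz'));im=cv2.resize(ortho(c,o,N=280 if n!='pl' else 360),(400,400) if n!='pl' else (400,400),interpolation=cv2.INTER_CUBIC);A.append(im)
    if n=='post':
        P=cloud(c,True)
        q=P[(np.hypot(P[...,0]-.6,P[...,1]-.146)<.05)&(P[...,2]>.1)&(P[...,2]<.16)]
        print(np.histogram(q[:,2],np.arange(.1,.15,.002)))
for a in A: cv2.line(a,(200,190),(200,210),(0,0,255),1);cv2.line(a,(190,200),(210,200),(0,0,255),1)
c=dict(np.load('w_pl.npz'))
cv2.imwrite('pics/6.png',np.vstack([np.hstack(A[:2]),np.hstack([A[2],cv2.resize(c['pixels'],(400,300))[:400],][:1]+[cv2.copyMakeBorder(cv2.resize(c['pixels'],(400,300)),0,100,0,0,0)])])[:800]);
i=cv2.imread('pics/6.png');cv2.imwrite('pics/6.png',cv2.resize(i,(600,600)))
E
```

```text
time: 5.48
ee_pos: [0.4352, -0.1516, 0.2549]
eef_rot: [0.766, -0.643, 0.0, -0.0]
ft_force: [1.0, 0.2, -0.1]
width: 0.0868
(array([   0,   90,  399,   32,    0,    0,  418, 2796,  177,    0,    3,
          6,    3,   59,  141,  134,  189, 1376,  265,    0,    0,    0,
          0,    0]), array([0.1  , 0.102, 0.104, 0.106, 0.108, 0.11 , 0.112, 0.114, 0.116,
       0.118, 0.12 , 0.122, 0.124, 0.126, 0.128, 0.13 , 0.132, 0.134,
       0.136, 0.138, 0.14 , 0.142, 0.144, 0.146, 0.148]))
```

View pics/6.png

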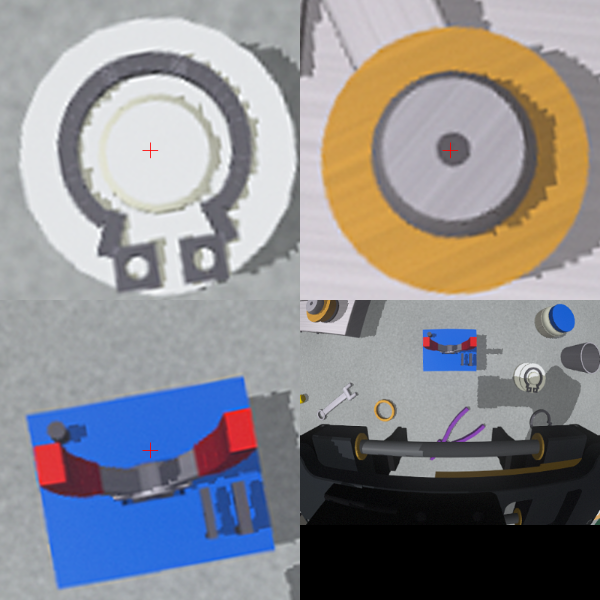

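Near views: ring eyes at (138,266)/(205,257), post top disc at (452,152), red handle tops at (52,464)/(238,430); hub top reads z≈0.115 and post top 0.1355 (20.5 mm apart, as the drawing says). Now sub-pixel values.

```bash
python3 - <<'E'
from h import *
def w(o,s,N,u,v): return np.array([o[0]-(v-N/2)*s,o[1]-(u-N/2)*s])
s=.0002
# ring
c=dict(np.load('w_ring.npz'));o=(.518,-.320,.044);N=350;im=ortho(c,o,N,s);g=cv2.cvtColor(im,cv2.COLOR_BGR2GRAY)
d=(g<125).astype(np.uint8);ct,h=cv2.findContours(d,cv2.RETR_CCOMP,cv2.CHAIN_APPROX_NONE)
for k,q in enumerate(ct):
    a=cv2.contourArea(q)*s*s*1e6
    if a>8 and a<60 and h[0][k][3]>=0:
        (u,v),_,_=x=cv2.minAreaRect(q);M=cv2.moments(q);print('eye',w(o,s,N,M['m10']/M['m00'],M['m01']/M['m00']).round(4),a)
big=max(ct,key=cv2.contourArea)[:,0];pts=np.array([w(o,s,N,*p) for p in big])
from scipy.optimize import least_squares
m=pts[:,0]>.508
f=least_squares(lambda p:np.hypot(*(pts[m]-p[:2]).T)-p[2],[.518,-.32,.0225],loss='soft_l1',f_scale=.0003);print('ring outer',f.x.round(4))
# post
c=dict(np.load('w_post.npz'))
for z,nm,Rr in((.1355,'top',.0165),(.115,'hub',.034)):
    o=(.6,.146,z);N=400;im=ortho(c,o,N,s);hs=cv2.cvtColor(im,cv2.COLOR_BGR2HSV)
    mk=(hs[...,1]<60)&(hs[...,2]>120) if nm=='top' else (hs[...,1]>120)&(hs[...,0]>8)&(hs[...,0]<30)
    ct=cv2.findContours(cv2.morphologyEx(mk.astype(np.uint8),cv2.MORPH_OPEN,np.ones((5,5))),cv2.RETR_EXTERNAL,cv2.CHAIN_APPROX_NONE)[0]
    ct=[q for q in ct if cv2.pointPolygonTest(cv2.convexHull(q),(N/2,N/2),False)>0]
    q=max(ct,key=cv2.contourArea)[:,0] if nm=='hub' else min([x for x in ct if cv2.contourArea(x)>5000],key=cv2.contourArea)[:,0]
    pts=np.array([w(o,s,N,*p) for p in q])
    f=least_squares(lambda p:np.hypot(*(pts-p[:2]).T)-p[2],[.6,.146,Rr],loss='soft_l1',f_scale=.0003);print(nm,f.x.round(4),np.abs(f.fun).mean()*1e3)
# pliers
c=dict(np.load('w_pl.npz'));o=(.5335,-.1355,.175);N=450;im=ortho(c,o,N,s);hs=cv2.cvtColor(im,cv2.COLOR_BGR2HSV)
print(hs[np.where((hs[...,1]>180)&((hs[...,0]<6)|(hs[...,0]>174)))][:,2].mean())
mk=(hs[...,1]>150)&((hs[...,0]<6)|(hs[...,0]>174))&(hs[...,2]>190)
for q in cv2.findContours(mk.astype(np.uint8),cv2.RETR_EXTERNAL,cv2.CHAIN_APPROX_NONE)[0]:
    if cv2.contourArea(q)>300: (u,v),sz,an=cv2.minAreaRect(q);print('handle',w(o,s,N,u,v).round(4),np.array(sz)*s*1e3,an)
cv2.imwrite('pics/dbg.png',im)
c2=cv2.cvtColor(im,cv2.COLOR_BGR2HSV);bl=(c2[...,0]>105)&(c2[...,0]<125)&(c2[...,1]>150)
oo=(.534,-.134,.065);N=800;im=ortho(c,oo,N,s);h2=cv2.cvtColor(im,cv2.COLOR_BGR2HSV);bl=(h2[...,0]>105)&(h2[...,0]<125)&(h2[...,1]>150)&(h2[...,2]>150)
q=max(cv2.findContours(bl.astype(np.uint8),cv2.RETR_EXTERNAL,cv2.CHAIN_APPROX_NONE)[0],key=cv2.contourArea);(u,v),sz,an=cv2.minAreaRect(q);print('block',w(oo,s,N,u,v).round(4),np.array(sz)*s,an)
for n in('ring','post','pl'):
    c=dict(np.load(f'w_{n}.npz'));print(n,(-c['R'].T@c['t']).round(4))
E
```

```text
eye [ 0.4906 -0.3171] 26.680000000000007
eye [ 0.4926 -0.3326] 24.66
ring outer [ 0.5189 -0.3211  0.0215]
top [0.5992 0.1449 0.0438] 3.9299589633446073
hub [0.6    0.1452 0.0336] 0.08641848750181885
201.06203941730934
handle [ 0.5293 -0.1053] [11.61583023  7.71009445] 80.78897094726562
handle [ 0.5396 -0.1626] [11.75947571  7.8550972 ] 79.99201965332031
block [ 0.5177 -0.1368] [0.04633441 0.1001412 ] 80.31121826171875
ring [ 0.4884 -0.3237  0.2631]
post [0.5712 0.1406 0.3523]
pl [ 0.503  -0.1393  0.392 ]
```

```bash

python3 -m creep '[{"x":0.02,"y":0.003,"z":0,"spin":0},{"x":0.06,"y":0.01,"z":0,"spin":0},{"x":0.09,"y":0.016,"z":0,"spin":0},{"x":0.0993,"y":0.0176,"z":-0.02,"spin":0},{"x":0.0993,"y":0.0176,"z":-0.05,"spin":0},{"x":0.0993,"y":0.0176,"z":-0.08,"spin":0},{"x":0.0993,"y":0.0176,"z":-0.1,"spin":0},{"x":0.0993,"y":0.0176,"z":-0.104,"spin":0},{"x":0.0993,"y":0.0176,"z":-0.104,"spin":0}]' 0.087 40
python3 -m creep '[{"x":0,"y":0,"z":0,"spin":0},{"x":0,"y":0,"z":0,"spin":0},{"x":0,"y":0,"z":0,"spin":0},{"x":0,"y":0,"z":0,"spin":0},{"x":0,"y":0,"z":0,"spin":0},{"x":0,"y":0,"z":0,"spin":0}]' 0.061 40
python3 -c "
from h import *
s=r.read_state();print(s['ee_pos'],s['eef_rot'],s['width'],s['ft_force'],s['torque'])"
```

```text
time: 6.65
ee_pos: [0.5342, -0.1341, 0.1506]
eef_rot: [0.766, -0.642, -0.0, 0.0]
ft_force: [-0.2, -0.3, 0.3]
width: 0.0869
time: 7.4
ee_pos: [0.5354, -0.1343, 0.1518]
eef_rot: [0.766, -0.642, 0.001, -0.0]
ft_force: [-0.0, 0.5, 7.4]
width: 0.0614
[ 0.53540512 -0.13428844  0.15184886] [ 7.66379994e-01 -6.42386334e-01  1.12108650e-03 -4.95924044e-04] 0.06139390709394478 [-0.02487618  0.51853233  7.40550815] [-0.02426212  0.1011077   0.01703363]
```

```bash

python3 -m creep '[{"x":0,"y":0,"z":0.01,"spin":0},{"x":0,"y":0,"z":0.03,"spin":0},{"x":0,"y":0,"z":0.06,"spin":0},{"x":0,"y":0,"z":0.09,"spin":0},{"x":0,"y":-0.01,"z":0.11,"spin":0},{"x":-0.01,"y":-0.05,"z":0.115,"spin":-1},{"x":-0.025,"y":-0.1,"z":0.115,"spin":-2},{"x":-0.035,"y":-0.15,"z":0.1,"spin":-2.8},{"x":-0.041,"y":-0.18,"z":0.08,"spin":-2.8},{"x":-0.0429,"y":-0.1905,"z":0.06,"spin":-2.8},{"x":-0.0429,"y":-0.1909,"z":0.047,"spin":-2.8},{"x":-0.0429,"y":-0.1909,"z":0.045,"spin":-2.8}]'
python3 -m creep '[{"x":0,"y":0,"z":0,"spin":0},{"x":0,"y":0,"z":0,"spin":0}]'
python3 - <<'E'
from h import *
s=r.read_state();print(s['ee_pos'],s['eef_rot'],s['width'],s['ft_force'],s['torque'],s['time'])
a=snap('wrist');b=snap('scene');d=snap('side')
def crop(c,X,h,wr=False):
    u,v=map(int,proj(c,X,wr));print(u,v);h=h
    return cv2.resize(c['pixels'][max(v-h,0):v+h,max(u-h,0):u+h],(400,400),interpolation=cv2.INTER_CUBIC)
X=(.505,-.322,.06)
cv2.imwrite('pics/7.png',np.hstack([crop(b,X,40),crop(d,X,40)]))
cv2.imwrite('pics/7w.png',a['pixels'])
i=np.vstack([cv2.imread('pics/7.png'),])
w=cv2.resize(a['pixels'],(267,200));cv2.imwrite('pics/7.png',np.vstack([i,cv2.copyMakeBorder(np.hstack([w,cv2.resize(a['pixels'][200:330,170:340],(262,200))]),0,0,0,271,0)]))
E
```

```text
time: 8.9
ee_pos: [0.4919, -0.3232, 0.1948]
eef_rot: [0.751, -0.66, -0.001, -0.0]
ft_force: [-0.8, -0.1, -1.5]
width: 0.061
time: 9.15
ee_pos: [0.4922, -0.3246, 0.1965]
eef_rot: [0.751, -0.661, 0.001, -0.0]
ft_force: [-0.2, 0.1, -1.5]
width: 0.0612
[ 0.49223381 -0.32461702  0.19646526] [ 7.50771590e-01 -6.60561536e-01  6.81830912e-04 -1.10735952e-04] 0.06120934803451134 [-0.18716589  0.07232601 -1.47083724] [0.00362241 0.07434167 0.0110888 ] 9.15
129 264
315 168
```

View pics/7.png

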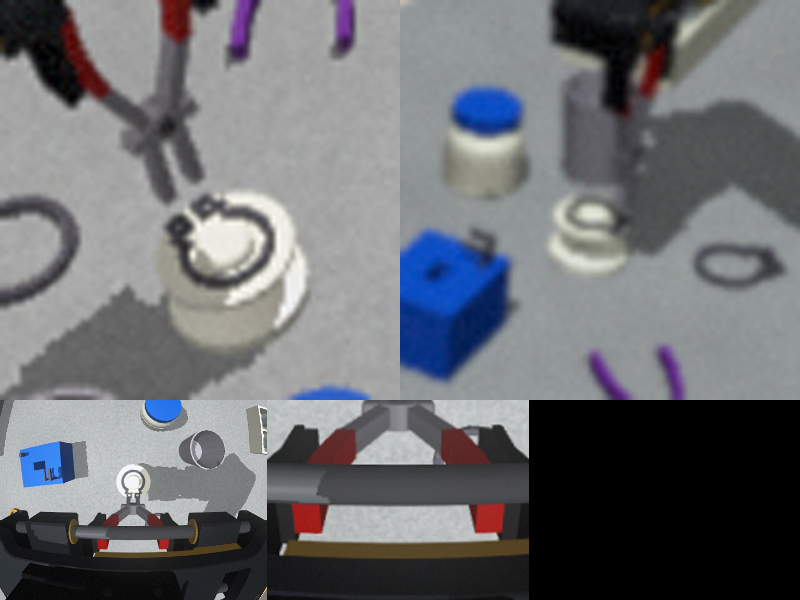

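Scene crop (left): the jaws hang just above the ring's ears at (180,215). Side crop: pliers over the stand. The wrist view (lower left) shows jaws and ring at (132,490), so I enlarge that.

```bash
python3 - <<'E'
from h import *
a=load('wrist');i=cv2.resize(a['pixels'][125:225,195:315],(720,600),interpolation=cv2.INTER_CUBIC)
for X,col in(((.4906,-.3171,.044),(0,0,255)),((.4926,-.3326,.044),(0,0,255)),((.4906,-.3171,.052),(0,255,0)),((.4926,-.3326,.052),(0,255,0))):
    u,v=proj(a,X,True);cv2.circle(i,(int((u-195+.5)*6),int((v-125+.5)*6)),3,col,-1);print(u,v)
cv2.imwrite('pics/8.png',i)
E
```

```text
247.61133702099747 183.40431830666947
263.2088237307034 183.39894794518494
247.41558011270232 185.3158931159357
263.43016404295486 185.31029849393457
```

View pics/8.png

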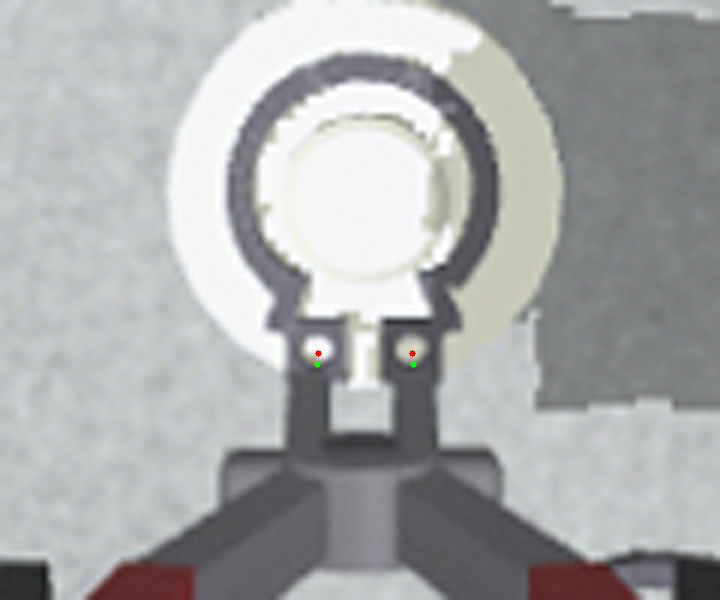

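The eyes at (317,350)/(411,350) are fully visible. The jaws (290–328 and 394–438) are aligned sideways but seem short along x. I check with the depth map.

```bash
python3 - <<'E'
from h import *
a=load('wrist');P=cloud(a,True)
for u in (246,264):
    for v in range(178,202,1): print(u,v,P[v,u].round(4),a['pixels'][v,u])
E
```

```text
246 178 [ 0.4955 -0.3148  0.0422] [108 102 102]
246 179 [ 0.4949 -0.315   0.0441] [128 115 117]
246 180 [ 0.4938 -0.3151  0.0436] [134 123 124]
246 181 [ 0.4929 -0.3152  0.0442] [200 196 195]
246 182 [ 0.4909 -0.3153  0.0399] [246 245 244]
246 183 [ 0.4898 -0.3154  0.0398] [231 233 232]
246 184 [ 0.4887 -0.3156  0.0395] [161 173 172]
246 185 [ 0.4878 -0.3157  0.0402] [118 123 122]
246 186 [ 0.4874 -0.3158  0.0427] [90 85 83]
246 187 [ 0.4922 -0.3159  0.0655] [97 92 93]
246 188 [ 0.4925 -0.316   0.0703] [92 89 90]
246 189 [ 0.4926 -0.3161  0.0742] [92 89 89]
246 190 [ 0.4925 -0.3162  0.0777] [92 88 88]
246 191 [ 0.4924 -0.3163  0.0806] [91 89 87]
246 192 [ 0.4929 -0.3164  0.0856] [92 89 89]
246 193 [ 0.4926 -0.3165  0.088 ] [91 87 87]
246 194 [ 0.4935 -0.3166  0.0941] [93 89 90]
246 195 [ 0.4933 -0.3167  0.0964] [92 88 88]
246 196 [ 0.4931 -0.3168  0.0989] [89 87 87]
246 197 [ 0.493  -0.3169  0.1014] [91 87 87]
246 198 [ 0.4951 -0.3169  0.1113] [92 87 88]
246 199 [ 0.4952 -0.317   0.1146] [90 88 87]
246 200 [ 0.4953 -0.3171  0.1174] [90 86 88]
246 201 [ 0.4952 -0.3171  0.1196] [90 87 
[... 401 characters left out ...]
.3338  0.0436] [82 77 77]
264 187 [ 0.4946 -0.3324  0.0668] [93 89 88]
264 188 [ 0.4946 -0.3323  0.0705] [89 86 87]
264 189 [ 0.4944 -0.3323  0.0734] [91 87 87]
264 190 [ 0.4947 -0.3321  0.0783] [90 88 88]
264 191 [ 0.4947 -0.332   0.0818] [89 86 86]
264 192 [ 0.4949 -0.3318  0.0858] [93 88 89]
264 193 [ 0.4949 -0.3317  0.0891] [88 83 84]
264 194 [ 0.4951 -0.3316  0.0931] [91 85 86]
264 195 [ 0.4951 -0.3315  0.0964] [90 86 86]
264 196 [ 0.4951 -0.3314  0.0991] [90 85 87]
264 197 [ 0.4953 -0.3313  0.103 ] [88 84 85]
264 198 [ 0.4967 -0.3309  0.1107] [89 86 87]
264 199 [ 0.4971 -0.3307  0.1149] [87 85 83]
264 200 [ 0.4969 -0.3306  0.117 ] [88 84 85]
264 201 [ 0.4972 -0.3305  0.1207] [92 89 88]
```

Jaw front faces sit at x≈.4925/.4945 and are 10 mm thick, so the pins are about 3 mm short of the eyes (pliers tilted by about 1°). I correct, lower a little and re-measure.

```bash
python3 -m creep '[{"x":0.0015,"y":0.0002,"z":-0.003,"spin":0},{"x":0.0032,"y":0.0004,"z":-0.007,"spin":0},{"x":0.0032,"y":0.0004,"z":-0.009,"spin":0},{"x":0.0032,"y":0.0004,"z":-0.009,"spin":0},{"x":0.0032,"y":0.0004,"z":-0.009,"spin":0}]'
cat > jaw.py <<'E'
from h import *
a=snap('wrist');P=cloud(a,True);s=r.read_state();print(s['ee_pos'],s['width'],s['ft_force'],s['time'])
o=s['ee_pos']
import sys
tz=float(sys.argv[1]) # expected jaw bottom
q=P.reshape(-1,3);q=q[(np.abs(q[:,0]-o[0])<.015)&(np.abs(q[:,1]-o[1])<.025)&(q[:,2]>tz+.002)&(q[:,2]<tz+.03)]
ax=np.deg2rad(float(sys.argv[2]));R=np.array([[np.cos(ax),np.sin(ax)],[-np.sin(ax),np.cos(ax)]])
e=np.array(list(map(float,sys.argv[3:5])))
L=(q[:,:2]-e)@R.T
for sg in(1,-1):
    m=(L[:,1]*sg>.002)&(np.abs(L[:,0])<.015)
    x=np.median(L[m,0]);m&=np.abs(L[:,0]-x)<.002
    pf=np.polyfit(q[m,2]-tz,L[m,0],1)
    print('side',sg,m.sum(),'jaw axis x rel (mm)',(pf[1]*1e3-5).round(2),'slope',pf[0].round(4),'y range',(np.percentile(L[m,1],[2,98])*1e3).round(1),'zmin',q[m,2].min().round(4))
E
python3 jaw.py 0.056 7.4 .4916 -.3248
python3 - <<'E'
from h import *
a=load('wrist');cv2.imwrite('pics/9.png',cv2.resize(a['pixels'][145:205,215:295],(800,600),interpolation=cv2.INTER_CUBIC))
E
```

```text
time: 9.93
ee_pos: [0.4948, -0.3248, 0.1867]
eef_rot: [0.75, -0.661, 0.0, -0.0]
ft_force: [-0.1, -1.0, -0.9]
width: 0.0611
[ 0.49477102 -0.32485045  0.18668563] 0.061411989692771375 [-0.49433511  0.0973904  -1.57660116] 9.975
side 1 59 jaw axis x rel (mm) -0.29 slope 0.0252 y range [ 5.1 11.1] zmin 0.058
side -1 61 jaw axis x rel (mm) -0.13 slope 0.0193 y range [-10.4  -4.3] zmin 0.0583
```

View pics/9.png

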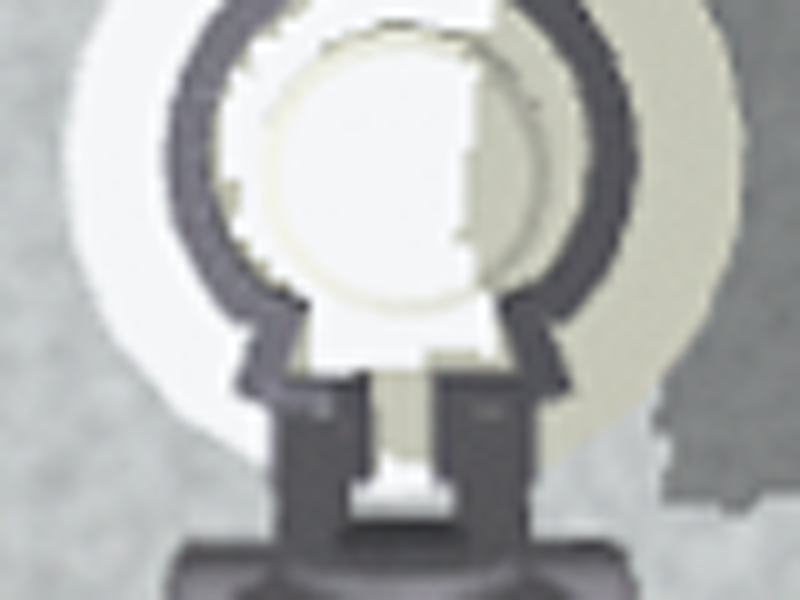

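Now the pins are within 0.4 mm of the eyes. The picture shows both jaws (320,440)/(485,440) over the ears. I descend by feel.

```bash
python3 -m creep '[{"x":0.0002,"y":-0.0004,"z":-0.002,"spin":0},{"x":0.0002,"y":-0.0004,"z":-0.005,"spin":0},{"x":0.0002,"y":-0.0004,"z":-0.007,"spin":0},{"x":0.0002,"y":-0.0004,"z":-0.008,"spin":0},{"x":0.0002,"y":-0.0004,"z":-0.0085,"spin":0},{"x":0.0002,"y":-0.0004,"z":-0.0085,"spin":0}]'
python3 -m creep '[{"x":0,"y":0,"z":-0.0005,"spin":0},{"x":0,"y":0,"z":-0.001,"spin":0},{"x":0,"y":0,"z":-0.001,"spin":0}]'
python3 -m creep '[{"x":0,"y":0,"z":-0.0005,"spin":0},{"x":0,"y":0,"z":-0.001,"spin":0},{"x":0,"y":0,"z":-0.001,"spin":0}]'
```

```text
time: 10.72
ee_pos: [0.495, -0.3252, 0.1781]
eef_rot: [0.75, -0.661, 0.0, 0.0]
ft_force: [-1.0, -0.1, -1.5]
width: 0.0612
time: 11.1
ee_pos: [0.4949, -0.3252, 0.1771]
eef_rot: [0.75, -0.661, 0.0, 0.0]
ft_force: [0.1, -0.5, -1.1]
width: 0.0612
time: 11.48
ee_pos: [0.4951, -0.3252, 0.1762]
eef_rot: [0.75, -0.661, 0.0, -0.0]
ft_force: [-0.5, -0.3, -1.1]
width: 0.0613
```

```bash
python3 -m creep '[{"x":0,"y":0,"z":-0.0004,"spin":0},{"x":0,"y":0,"z":-0.0007,"spin":0},{"x":0,"y":0,"z":-0.0007,"spin":0}]'
python3 jaw.py 0.0445 7.4 .4916 -.3248
```

```text
time: 11.85
ee_pos: [0.4952, -0.3252, 0.1758]
eef_rot: [0.75, -0.661, 0.0, -0.0]
ft_force: [0.4, 0.7, 3.3]
width: 0.0613
[ 0.49520346 -0.32521829  0.17573304] 0.06067690710350744 [-0.43316167  0.97885628  4.43689685] 11.9
side 1 59 jaw axis x rel (mm) -0.01 slope 0.0221 y range [ 4.6 10.6] zmin 0.0467
side -1 58 jaw axis x rel (mm) -0.07 slope 0.0251 y range [-10.8  -4.8] zmin 0.0465
```

```bash
python3 -m creep '[{"x":0,"y":0,"z":0.0003,"spin":0},{"x":0,"y":0,"z":0.0003,"spin":0},{"x":0,"y":0,"z":0.0003,"spin":0},{"x":0,"y":0,"z":0.0003,"spin":0}]' 0.047 45
python3 -m creep '[{"x":0,"y":0,"z":0,"spin":0},{"x":0,"y":0,"z":0,"spin":0},{"x":0,"y":0,"z":0,"spin":0},{"x":0,"y":0,"z":0,"spin":0}]' 0.039 45
python3 jaw.py 0.0445 7.4 .4916 -.3248
```

```text
time: 12.4
ee_pos: [0.4957, -0.3259, 0.1771]
eef_rot: [0.75, -0.661, 0.001, -0.0]
ft_force: [0.5, 0.0, 9.5]
width: 0.0477
time: 12.9
ee_pos: [0.4958, -0.3264, 0.1774]
eef_rot: [0.75, -0.661, 0.002, 0.0]
ft_force: [0.6, -1.9, 11.3]
width: 0.0395
[ 0.49581935 -0.32636048  0.17744374] 0.03953954364504885 [ 0.15741299 -2.21595673 11.2788837 ] 12.95
side 1 61 jaw axis x rel (mm) -0.35 slope 0.0231 y range [ 7.3 16.3] zmin 0.0477
side -1 60 jaw axis x rel (mm) -0.35 slope 0.0298 y range [-19.5 -10.6] zmin 0.0469
```

```bash
python3 -m creep '[{"x":0,"y":0,"z":0.0008,"spin":0},{"x":0,"y":0,"z":0.0013,"spin":0},{"x":0,"y":0,"z":0.0013,"spin":0}]'
python3 -m creep '[{"x":0,"y":0,"z":0,"spin":0},{"x":0,"y":0,"z":0,"spin":0},{"x":0,"y":0,"z":0,"spin":0},{"x":0,"y":0,"z":0,"spin":0}]' 0.031 50
python3 jaw.py 0.0445 7.4 .4916 -.3248
python3 - <<'E'
from h import *
a=load('wrist');cv2.imwrite('pics/10.png',cv2.resize(a['pixels'][125:205,205:305],(750,600),interpolation=cv2.INTER_CUBIC))
E
```

```text
time: 13.32
ee_pos: [0.4952, -0.326, 0.1776]
eef_rot: [0.75, -0.661, 0.001, 0.0]
ft_force: [0.0, -3.0, 6.6]
width: 0.0393
time: 13.82
ee_pos: [0.4953, -0.3254, 0.1775]
eef_rot: [0.75, -0.661, 0.001, 0.0]
ft_force: [-0.6, -1.0, 5.9]
width: 0.032
[ 0.49526166 -0.32539421  0.17750184] 0.031683699944446794 [-0.07981086 -0.94576693  7.67406976] 13.875
side 1 68 jaw axis x rel (mm) -0.44 slope 0.0213 y range [10.2 20.4] zmin 0.0467
side -1 71 jaw axis x rel (mm) -0.4 slope 0.0248 y range [-22.1 -10.9] zmin 0.0465
```

View pics/10.png

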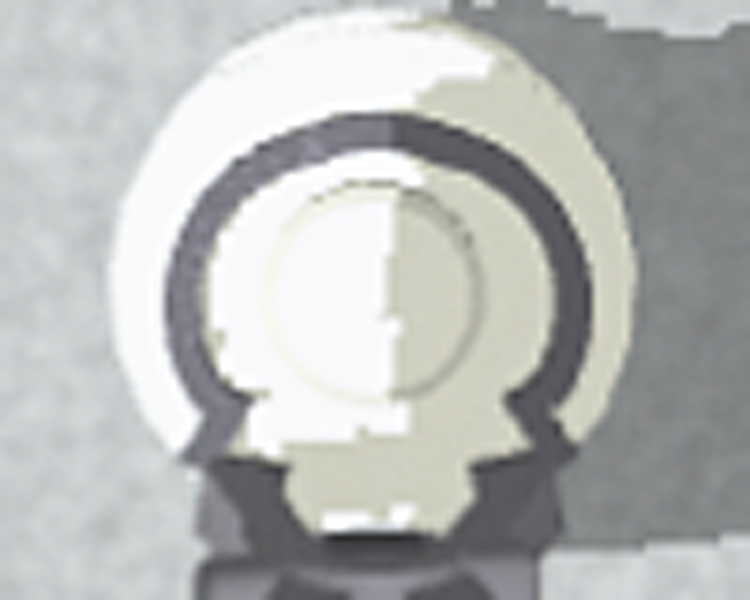

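The picture shows the ring evenly spread on both pins: ears at (235,470) and (520,470), back at (375,130). A touch more spread, then lift.

```bash
python3 -m creep '[{"x":0,"y":0,"z":0.0005,"spin":0},{"x":0,"y":0,"z":0.0005,"spin":0},{"x":0,"y":0,"z":0.0005,"spin":0},{"x":0,"y":0,"z":0.004,"spin":0},{"x":0,"y":0,"z":0.01,"spin":0},{"x":0,"y":0,"z":0.018,"spin":0},{"x":0,"y":0,"z":0.025,"spin":0},{"x":0,"y":0,"z":0.028,"spin":0},{"x":0,"y":0,"z":0.028,"spin":0}]' 0.0297 50
python3 jaw.py 0.073 7.4 .4916 -.3248
python3 - <<'E'
from h import *
a=load('wrist');P=cloud(a,True)
# ring pixels height
for t in range(0,360,30):
    pass
q=P.reshape(-1,3);m=(np.abs(q[:,0]-.51)<.04)&(np.abs(q[:,1]+.322)<.035)&(q[:,2]>.052)&(q[:,2]<.085)
print(m.sum(),np.histogram(q[m,2],np.arange(.052,.086,.002))[0])
cv2.imwrite('pics/11.png',cv2.resize(a['pixels'][125:205,205:305],(750,600),interpolation=cv2.INTER_CUBIC))
x=q[m&(q[:,0]>.5)];print(x.min(0),x.max(0)); 
if len(x)>20: print('plane',np.linalg.lstsq(np.c_[x[:,:2]-[.5,-.32],np.ones(len(x))],x[:,2],rcond=None)[0])
E
```

```text
time: 15.0
ee_pos: [0.495, -0.3252, 0.2052]
eef_rot: [0.75, -0.661, 0.0, 0.0]
ft_force: [0.2, 0.2, -3.2]
width: 0.0304
[ 0.49491079 -0.32514682  0.2049202 ] 0.030515949026498915 [-0.8348459  -0.12137428 -2.72379501] 15.05
side 1 69 jaw axis x rel (mm) -0.95 slope 0.0219 y range [10.4 21.4] zmin 0.0766
side -1 72 jaw axis x rel (mm) -0.76 slope 0.0144 y range [-21.6 -10.6] zmin 0.075
773 [  0   0   0   0   0   0   3  30 330 297  32  12  15  18  12  22]
[ 0.50001653 -0.3489271   0.06507431] [ 0.53896159 -0.29464255  0.07242799]
plane [-0.05507705  0.00504798  0.07092104]
```

The ring hangs on the pins (arm opening 30.5 mm, back sagging about 2.5 mm). Carry to above the post.

```bash
python3 -m creep '[{"x":0,"y":0,"z":0.02,"spin":0},{"x":0.002,"y":0.01,"z":0.05,"spin":0},{"x":0.006,"y":0.03,"z":0.08,"spin":0},{"x":0.012,"y":0.065,"z":0.1,"spin":0},{"x":0.02,"y":0.11,"z":0.1,"spin":0},{"x":0.029,"y":0.155,"z":0.1,"spin":0},{"x":0.037,"y":0.2,"z":0.1,"spin":0},{"x":0.045,"y":0.245,"z":0.1,"spin":0},{"x":0.053,"y":0.29,"z":0.1,"spin":0},{"x":0.062,"y":0.335,"z":0.1,"spin":0},{"x":0.07,"y":0.38,"z":0.1,"spin":0},{"x":0.077,"y":0.417,"z":0.1,"spin":0}]'
python3 -m creep '[{"x":0.005,"y":0.03,"z":0,"spin":0},{"x":0.0085,"y":0.045,"z":0,"spin":0},{"x":0.0093,"y":0.05,"z":0,"spin":0},{"x":0.0093,"y":0.05,"z":0,"spin":0},{"x":0.0093,"y":0.05,"z":0,"spin":0},{"x":0.0093,"y":0.05,"z":-0.005,"spin":0},{"x":0.0093,"y":0.05,"z":-0.01,"spin":0},{"x":0.0093,"y":0.05,"z":-0.01,"spin":0},{"x":0.0093,"y":0.05,"z":-0.01,"spin":0}]' 0.0287 50
python3 jaw.py 0.163 7.4 .5771 .1422
python3 - <<'E'
from h import *
a=load('wrist');P=cloud(a,True)
q=P.reshape(-1,3);m=(np.abs(q[:,0]-.6)<.04)&(np.abs(q[:,1]-.145)<.035)&(q[:,2]>.145)&(q[:,2]<.172)
print(m.sum(),np.histogram(q[m,2],np.arange(.145,.173,.002))[0])
x=q[m&(q[:,0]>.585)];print('plane at post',np.linalg.lstsq(np.c_[x[:,:2]-[.6,.145],np.ones(len(x))],x[:,2],rcond=None)[0])
i=cv2.resize(a['pixels'][115:205,200:310],(733,600),interpolation=cv2.INTER_CUBIC);s=733/110
for z,col in((.1355,(0,0,255)),):
    for t in np.arange(0,6.28,.2):
        u,v=proj(a,(.6+.0165*np.cos(t),.1452+.0165*np.sin(t),z),True);cv2.circle(i,(int((u-200+.5)*s),int((v-115+.5)*s)),1,col,-1)
cv2.imwrite('pics/11.png',i)
E
```

```text
time: 16.55
ee_pos: [0.5719, 0.0938, 0.3048]
eef_rot: [0.751, -0.661, -0.0, 0.0]
ft_force: [0.3, -0.5, -1.5]
width: 0.0303
time: 17.68
ee_pos: [0.5813, 0.1418, 0.295]
eef_rot: [0.75, -0.661, 0.0, 0.0]
ft_force: [-0.0, 0.6, -1.9]
width: 0.0291
[0.58129726 0.14185092 0.29505886] 0.029114398684349594 [-0.8177879   0.01208685 -1.55333918] 17.725
side 1 71 jaw axis x rel (mm) -0.28 slope 0.0215 y range [10.5 21.5] zmin 0.1669
side -1 70 jaw axis x rel (mm) -0.19 slope 0.0249 y range [-22.8 -10.7] zmin 0.1651
758 [  0   0   0   0   1  10 200 373 100  20  15  16  14]
plane at post [-0.06211486  0.00311611  0.15998496]
```

View pics/11.png

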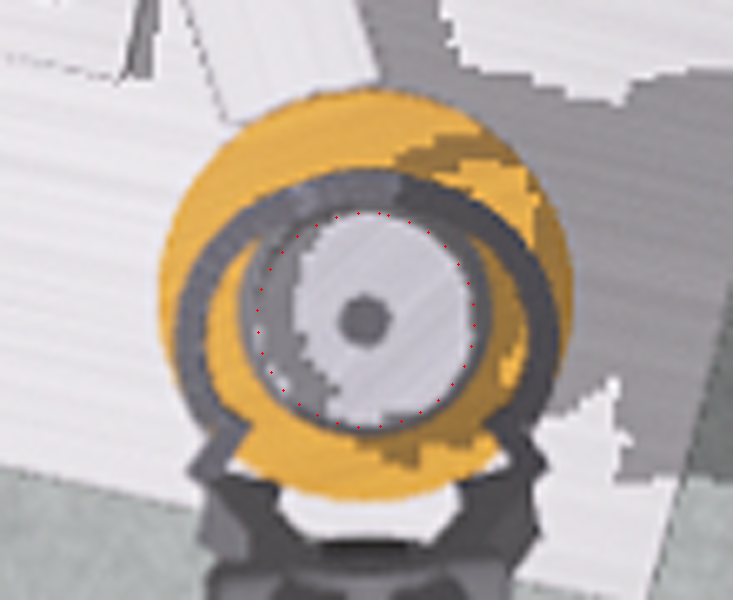

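The predicted post-top circle (red dots, centre (364,320)) falls on the real one, with the ring just above it. I measure the ring's inner and outer edges relative to the post.

```bash
cat > rr.py <<'E'
from h import *
import sys
a=load('wrist');g=cv2.cvtColor(a['pixels'],cv2.COLOR_BGR2GRAY)
zc=float(sys.argv[1]);sl=float(sys.argv[2]);al=np.deg2rad(7.4);post=np.array([.6,.1452])
# radial profiles in ring frame about post
P=cloud(a,True);
def at(L):
    X=post+np.array([np.cos(al)*L[0]-np.sin(al)*L[1],np.sin(al)*L[0]+np.cos(al)*L[1]])
    u,v=proj(a,(X[0],X[1],zc+sl*(X[0]-.6)),True);p=np.float32([[[u,v]]])
    return cv2.remap(P[...,2].astype(np.float32),p,None,cv2.INTER_NEAREST)[0,0]-(zc+sl*(X[0]-.6))
for t in(-90,-60,-30,0,30,60,90):
    d=np.array([np.cos(np.deg2rad(t)),np.sin(np.deg2rad(t))])
    R=np.arange(.014,.034,.0002);on=np.array([abs(at(d*k))<.0025 for k in R])
    k=R[on];print(t,(k.min()*1e3).round(1),(k.max()*1e3).round(1),len(k)) if len(k) else print(t,None)
E
python3 rr.py .160 -.062
```

```text
-90 22.6 27.0 23
-60 22.8 26.8 21
-30 21.0 25.2 22
0 21.0 25.4 23
30 21.2 25.4 22
60 22.4 26.4 21
90 23.2 27.8 24
```

Centred: 1.0 mm clear at the back, and sides equal to within 0.5 mm. I descend gently, checking forces.

```bash
python3 -m creep '[{"x":0,"y":0,"z":-0.003,"spin":0},{"x":0,"y":0,"z":-0.007,"spin":0},{"x":0,"y":0,"z":-0.011,"spin":0},{"x":0,"y":0,"z":-0.015,"spin":0},{"x":0,"y":0,"z":-0.018,"spin":0},{"x":0,"y":0,"z":-0.021,"spin":0},{"x":0,"y":0,"z":-0.024,"spin":0},{"x":0,"y":0,"z":-0.024,"spin":0}]'
python3 -m creep '[{"x":0,"y":0,"z":-0.0015,"spin":0},{"x":0,"y":0,"z":-0.003,"spin":0},{"x":0,"y":0,"z":-0.0045,"spin":0},{"x":0,"y":0,"z":-0.0055,"spin":0},{"x":0,"y":0,"z":-0.006,"spin":0},{"x":0,"y":0,"z":-0.006,"spin":0}]'
python3 jaw.py 0.133 7.4 .5771 .1422
python3 rr.py .130 -.062
```

```text
time: 18.73
ee_pos: [0.5812, 0.1418, 0.2707]
eef_rot: [0.75, -0.661, -0.0, 0.0]
ft_force: [-0.3, 0.0, -1.6]
width: 0.0295
time: 19.48
ee_pos: [0.5813, 0.1418, 0.265]
eef_rot: [0.75, -0.661, 0.0, 0.0]
ft_force: [-0.2, -0.8, -2.7]
width: 0.0296
[0.58127394 0.14186042 0.26500876] 0.029524981224413126 [ 0.18421899  0.9060014  -2.32399179] 19.525
side 1 66 jaw axis x rel (mm) 0.09 slope 0.001 y range [ 4.1 21.3] zmin 0.135
side -1 67 jaw axis x rel (mm) 0.32 slope -0.0025 y range [-21.4  -3.5] zmin 0.1351
-90 17.8 27.0 33
-60 17.2 26.8 35
-30 17.8 25.2 35
0 18.2 24.6 33
30 18.0 25.2 32
60 18.0 26.6 34
90 18.6 27.8 33
```

```bash
python3 -m creep '[{"x":0,"y":0,"z":-0.0015,"spin":0},{"x":0,"y":0,"z":-0.003,"spin":0},{"x":0,"y":0,"z":-0.0045,"spin":0},{"x":0,"y":0,"z":-0.006,"spin":0},{"x":0,"y":0,"z":-0.007,"spin":0},{"x":0,"y":0,"z":-0.007,"spin":0}]'
python3 -m creep '[{"x":0,"y":0,"z":-0.0005,"spin":0},{"x":0,"y":0,"z":-0.001,"spin":0},{"x":0,"y":0,"z":-0.0015,"spin":0},{"x":0,"y":0,"z":-0.0015,"spin":0}]'
python3 -m creep '[{"x":0,"y":0,"z":-0.0005,"spin":0},{"x":0,"y":0,"z":-0.001,"spin":0},{"x":0,"y":0,"z":-0.001,"spin":0},{"x":0,"y":0,"z":-0.001,"spin":0}]'
```

```text
time: 20.27
ee_pos: [0.5812, 0.1418, 0.2578]
eef_rot: [0.75, -0.661, -0.0, 0.0]
ft_force: [-1.7, 0.3, -1.9]
width: 0.0294
time: 20.78
ee_pos: [0.5812, 0.1418, 0.2564]
eef_rot: [0.75, -0.661, 0.0, 0.0]
ft_force: [-0.3, -0.4, -2.2]
width: 0.0292
time: 21.28
ee_pos: [0.5813, 0.1418, 0.2554]
eef_rot: [0.75, -0.661, 0.0, 0.0]
ft_force: [-0.2, 0.1, -2.1]
width: 0.0294
```

```bash
for k in 1 ; do python3 -m creep '[{"x":0,"y":0,"z":-0.0005,"spin":0},{"x":0,"y":0,"z":-0.001,"spin":0},{"x":0,"y":0,"z":-0.001,"spin":0}]'
python3 -m creep '[{"x":0,"y":0,"z":-0.0005,"spin":0},{"x":0,"y":0,"z":-0.0008,"spin":0},{"x":0,"y":0,"z":-0.0008,"spin":0}]'; done
```

```text
time: 21.65
ee_pos: [0.5813, 0.1418, 0.2545]
eef_rot: [0.75, -0.661, 0.0, 0.0]
ft_force: [0.0, -0.4, -1.6]
width: 0.029
time: 22.02
ee_pos: [0.5813, 0.1418, 0.2537]
eef_rot: [0.75, -0.661, 0.0, 0.0]
ft_force: [0.7, -0.2, -1.2]
width: 0.0293
```

```bash
python3 -m creep '[{"x":0,"y":0,"z":-0.0004,"spin":0},{"x":0,"y":0,"z":-0.0008,"spin":0},{"x":0,"y":0,"z":-0.0008,"spin":0}]'
python3 -m creep '[{"x":0,"y":0,"z":-0.0004,"spin":0},{"x":0,"y":0,"z":-0.0006,"spin":0},{"x":0,"y":0,"z":-0.0006,"spin":0}]'
```

```text
time: 22.4
ee_pos: [0.5813, 0.1419, 0.253]
eef_rot: [0.75, -0.661, 0.0, -0.0]
ft_force: [-0.2, 0.2, -0.1]
width: 0.0292
time: 22.78
ee_pos: [0.5814, 0.1419, 0.2526]
eef_rot: [0.75, -0.661, 0.0, -0.0]
ft_force: [-0.5, 0.3, 2.6]
width: 0.0296
```

Contact felt (about 4.5 N) exactly where expected. I check that the ring lies flat before closing.

```bash
cat > pl.py <<'E'
from h import *
a=snap('wrist');P=cloud(a,True);q=P.reshape(-1,3)
al=np.deg2rad(7.4);L=(q[:,:2]-[.6,.1452])@np.array([[np.cos(al),np.sin(al)],[-np.sin(al),np.cos(al)]]).T
rad=np.hypot(*L.T)
for t in range(-120,121,30):
    d=np.abs((np.rad2deg(np.arctan2(L[:,1],L[:,0]))-t+180)%360-180)<8
    m=d&(rad>.0205)&(rad<.030)&(q[:,2]>.1165)&(q[:,2]<.126)
    if m.sum(): print(t,m.sum(),'z',np.median(q[m,2]).round(4),'rad',(np.percentile(rad[m],[5,95])*1e3).round(1))
m=(rad>.029)&(rad<.033)&(L[:,0]>0)&(np.abs(q[:,2]-.115)<.006);print('hub z',np.median(q[m,2]).round(4))
m=(rad<.014)&(np.abs(q[:,2]-.135)<.006);print('top z',np.median(q[m,2]).round(4))
s=r.read_state();print(s['ee_pos'],s['ft_force'],s['width'],s['time'])
E
python3 pl.py
```

```text
-120 53 z 0.1188 rad [21.7 29.3]
-90 40 z 0.1188 rad [22.8 26.6]
-60 38 z 0.1189 rad [22.6 26.6]
-30 38 z 0.119 rad [21.  25.4]
0 35 z 0.1189 rad [21.1 24.9]
30 38 z 0.1187 rad [21.1 25.4]
60 32 z 0.1191 rad [22.7 26.1]
90 39 z 0.1188 rad [22.9 27.4]
120 45 z 0.1192 rad [22.2 29.1]
hub z 0.1148
top z 0.1355
[0.58141315 0.14189248 0.25260257] [ 0.20412993 -0.93708191  3.38950458] 0.029474462611951094 22.825
```

Ring is flat on the hub (top 0.119, within the groove). I draw back 2 mm, then close in stages while following the eyes.

```bash
python3 -m creep '[{"x":-0.001,"y":-0.0001,"z":0,"spin":0},{"x":-0.002,"y":-0.0003,"z":0,"spin":0},{"x":-0.002,"y":-0.0003,"z":0,"spin":0}]'
python3 -m creep '[{"x":-0.0002,"y":0,"z":0,"spin":0},{"x":-0.0006,"y":-0.0001,"z":0,"spin":0},{"x":-0.0009,"y":-0.0001,"z":0,"spin":0},{"x":-0.0009,"y":-0.0001,"z":0,"spin":0}]' 0.039 50
python3 pl.py
```

```text
time: 23.2
ee_pos: [0.5794, 0.1416, 0.2525]
eef_rot: [0.75, -0.661, 0.0, -0.0]
ft_force: [0.3, 0.6, 4.4]
width: 0.0294
time: 23.7
ee_pos: [0.5786, 0.1416, 0.2526]
eef_rot: [0.75, -0.661, 0.0, -0.0]
ft_force: [0.3, 1.4, 5.1]
width: 0.0395
-120 26 z 0.1189 rad [21.4 26.4]
-90 36 z 0.1189 rad [20.8 24.7]
-60 36 z 0.1189 rad [21.3 25.5]
-30 37 z 0.119 rad [21.  25.1]
0 39 z 0.119 rad [20.9 25.4]
30 38 z 0.1188 rad [21.2 25.5]
60 27 z 0.1191 rad [21.8 25. ]
90 36 z 0.1192 rad [21.7 25.6]
120 23 z 0.1191 rad [21.9 25.2]
hub z 0.1149
top z 0.1355
[0.57857338 0.14155435 0.25259239] [0.89371631 0.84075984 5.12401904] 0.039620074812765145 23.75
```

```bash
python3 jaw.py 0.1198 7.4 .5733 .1417; python3 - <<'E'
from h import *
a=load('wrist');cv2.imwrite('pics/12.png',cv2.resize(a['pixels'][115:205,200:310],(733,600),interpolation=cv2.INTER_CUBIC))
E
```

```text
[0.57856003 0.14157362 0.25255719] 0.03960701501663649 [0.09627577 0.04291467 4.91387372] 23.8
side 1 73 jaw axis x rel (mm) 3.25 slope -0.0 y range [ 2.7 17.8] zmin 0.1241
side -1 74 jaw axis x rel (mm) 3.24 slope 0.0007 y range [-18.5  -3.5] zmin 0.1221
```

View pics/12.png

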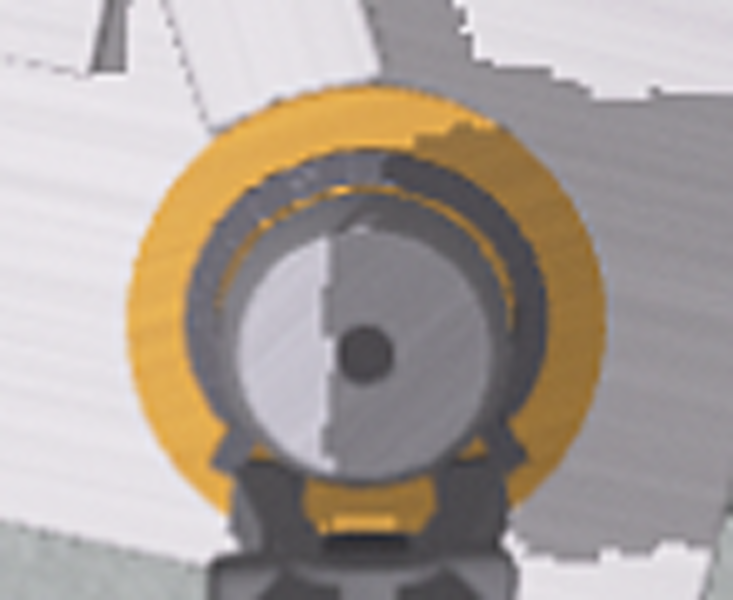

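The picture shows the ring around the post, jaws at (265,500)/(470,500). The pliers pivoted in the grip rather than following, so the jaws have not drawn back yet. I ease the press and pull further.

```bash
python3 -m creep '[{"x":0,"y":0,"z":0.0006,"spin":0},{"x":0,"y":0,"z":0.0006,"spin":0},{"x":-0.001,"y":-0.0001,"z":0.0006,"spin":0},{"x":-0.002,"y":-0.0003,"z":0.0006,"spin":0},{"x":-0.0025,"y":-0.0003,"z":0.0006,"spin":0},{"x":-0.0025,"y":-0.0003,"z":0.0006,"spin":0}]'
python3 jaw.py 0.1198 7.4 .5733 .1417;python3 pl.py
```

```text
time: 24.55
ee_pos: [0.5758, 0.1411, 0.2528]
eef_rot: [0.75, -0.661, 0.0, 0.0]
ft_force: [1.4, 1.3, 1.2]
width: 0.04
[0.57581401 0.14114214 0.25275873] 0.03959185105877278 [0.64040769 0.47792689 0.21651241] 24.6
side 1 75 jaw axis x rel (mm) 2.97 slope -0.0182 y range [ 3.5 17.7] zmin 0.1233
side -1 76 jaw axis x rel (mm) 3.13 slope -0.0228 y range [-17.7  -3.6] zmin 0.1241
-120 23 z 0.119 rad [21.2 24.7]
-90 34 z 0.1188 rad [20.9 24.7]
-60 36 z 0.119 rad [21.4 25.5]
-30 36 z 0.1193 rad [21.1 25.1]
0 42 z 0.1192 rad [20.9 25.4]
30 36 z 0.1194 rad [21.3 25.1]
60 29 z 0.1192 rad [21.9 25.2]
90 34 z 0.119 rad [21.6 25.4]
120 25 z 0.1191 rad [21.9 25.2]
hub z 0.115
top z 0.1355
[0.57582059 0.14114588 0.25278497] [-0.20838545  1.18959366  0.40775296] 0.039325671977713285 24.65
```

```bash
python3 -m creep '[{"x":0,"y":0,"z":0.0006,"spin":0},{"x":0,"y":0,"z":0.0009,"spin":0},{"x":0,"y":0,"z":0.0009,"spin":0},{"x":-0.0007,"y":-0.0001,"z":0.0009,"spin":0},{"x":-0.0014,"y":-0.0002,"z":0.0009,"spin":0},{"x":-0.002,"y":-0.0003,"z":0.0009,"spin":0},{"x":-0.002,"y":-0.0003,"z":0.0009,"spin":0}]'
python3 jaw.py 0.1207 7.4 .5733 .1417;python3 pl.py
```

```text
time: 25.52
ee_pos: [0.5739, 0.1408, 0.2538]
eef_rot: [0.75, -0.661, 0.0, -0.0]
ft_force: [0.3, 0.2, -2.3]
width: 0.0391
[0.57392281 0.14078665 0.25382252] 0.03954573690507517 [ 0.66030328  0.29972792 -2.36858837] 25.575
side 1 69 jaw axis x rel (mm) 0.23 slope -0.0069 y range [ 8.6 17.8] zmin 0.1227
side -1 70 jaw axis x rel (mm) 0.33 slope -0.0107 y range [-19.   -8.5] zmin 0.1229
-120 34 z 0.1194 rad [21.3 25.3]
-90 31 z 0.1191 rad [21.  24.9]
-60 29 z 0.1192 rad [20.8 24.3]
-30 19 z 0.1188 rad [20.8 22.9]
0 20 z 0.1186 rad [20.6 22.6]
30 22 z 0.1189 rad [20.7 25.6]
60 24 z 0.1194 rad [20.7 23.5]
90 32 z 0.1198 rad [21.5 25.4]
120 32 z 0.1201 rad [21.9 25.5]
hub z 0.1148
top z 0.1355
[0.57392681 0.14080189 0.25382849] [ 1.10537329  0.02223321 -3.58320414] 0.03920138277653702 25.625
```

The ring followed: its back now touches the groove floor, and jaws sit at −26.7 mm. I let it close.

```bash
python3 -m creep '[{"x":0,"y":0,"z":-0.0004,"spin":0},{"x":0,"y":0,"z":-0.0004,"spin":0},{"x":-0.0002,"y":0,"z":-0.0004,"spin":0},{"x":-0.0002,"y":0,"z":-0.0004,"spin":0}]' 0.047 50
python3 -m creep '[{"x":-0.0002,"y":0,"z":0,"spin":0},{"x":-0.0002,"y":0,"z":0,"spin":0},{"x":-0.0002,"y":0,"z":0,"spin":0},{"x":-0.0002,"y":0,"z":0,"spin":0},{"x":-0.0002,"y":0,"z":0,"spin":0}]' 0.06 50
python3 jaw.py 0.1207 7.4 .5733 .1417;python3 pl.py
```

```text
time: 26.12
ee_pos: [0.5737, 0.1408, 0.2534]
eef_rot: [0.75, -0.661, 0.0, 0.0]
ft_force: [0.5, -0.2, -1.7]
width: 0.0474
time: 26.75
ee_pos: [0.5734, 0.1409, 0.2534]
eef_rot: [0.75, -0.661, -0.0, 0.0]
ft_force: [0.1, 0.3, -1.5]
width: 0.0601
[0.5734325  0.14087582 0.25336193] 0.060058500976101506 [-0.04191538  0.31606507 -1.13828693] 26.8
side 1 17 jaw axis x rel (mm) 0.6 slope 0.342 y range [ 2.2 10.1] zmin 0.1272
side -1 59 jaw axis x rel (mm) -1.78 slope 0.0064 y range [-11.3  -4.7] zmin 0.1235
-120 14 z 0.1194 rad [21.1 23. ]
-90 12 z 0.1193 rad [20.8 21.8]
-60 14 z 0.1188 rad [20.6 22.2]
-30 15 z 0.1188 rad [20.7 22.3]
0 12 z 0.1189 rad [21.1 22.1]
30 18 z 0.1188 rad [20.6 23.2]
60 14 z 0.1193 rad [20.6 22.2]
90 17 z 0.1199 rad [21.6 23.5]
120 16 z 0.1202 rad [21.7 24.9]
hub z 0.1148
top z 0.1355
[0.57343588 0.14087589 0.25337678] [-0.50703449  0.41275564 -1.78020088] 0.06033382236464926 26.85
```

```bash
python3 -m creep '[{"x":0.0004,"y":0,"z":0,"spin":0},{"x":0.0004,"y":0,"z":0.0005,"spin":0},{"x":0.0004,"y":0,"z":0.0015,"spin":0},{"x":0.0004,"y":0,"z":0.0025,"spin":0},{"x":0.0004,"y":0,"z":0.0035,"spin":0},{"x":0.0004,"y":0,"z":0.0035,"spin":0}]' 0.061 50
python3 jaw.py 0.1247 7.4 .5733 .1417;python3 pl.py
```

```text
time: 27.6
ee_pos: [0.574, 0.1407, 0.257]
eef_rot: [0.75, -0.661, 0.0, -0.0]
ft_force: [-0.6, -0.3, -1.9]
width: 0.061
[0.57392411 0.14068543 0.2569368 ] 0.06132640807101324 [ 0.20616803  0.66733363 -1.89483398] 27.65
side 1 16 jaw axis x rel (mm) 2.67 slope 0.2782 y range [ 2.9 10.9] zmin 0.1274
side -1 60 jaw axis x rel (mm) -1.23 slope 0.0066 y range [-11.4  -5. ] zmin 0.1267
-120 13 z 0.1195 rad [21.1 22.8]
-90 14 z 0.1194 rad [21.  22.5]
-60 14 z 0.1193 rad [20.7 23.2]
-30 16 z 0.1184 rad [20.6 22.3]
0 19 z 0.1189 rad [20.6 26.1]
30 19 z 0.119 rad [20.8 26.2]
60 16 z 0.1192 rad [20.5 23.7]
90 17 z 0.1197 rad [21.6 23.6]
120 18 z 0.1197 rad [21.6 28.2]
hub z 0.1149
top z 0.1355
[0.5738816  0.14073808 0.25689475] [ 0.3366766   0.24070807 -1.53144556] 0.06128993172302911 27.7
```

Pins are sliding out freely and the ring stays put. I continue up well clear, slightly away from the post, then check.

```bash
python3 -m creep '[{"x":0,"y":0,"z":0.001,"spin":0},{"x":0,"y":0,"z":0.002,"spin":0},{"x":0,"y":0,"z":0.004,"spin":0},{"x":-0.001,"y":0,"z":0.008,"spin":0},{"x":-0.003,"y":0,"z":0.015,"spin":0},{"x":-0.005,"y":0,"z":0.028,"spin":0},{"x":-0.008,"y":0,"z":0.045,"spin":0},{"x":-0.01,"y":0,"z":0.06,"spin":0},{"x":-0.01,"y":0,"z":0.066,"spin":0},{"x":-0.01,"y":0,"z":0.066,"spin":0}]'
python3 jaw.py 0.191 7.4 .5639 .1405;python3 pl.py
python3 - <<'E'
from h import *
a=load('wrist')
P=cloud(a,True)
al=np.deg2rad(7.4)
for y in(8,-8): # eyes and ears at shut spot
    X=np.array([.6,.1452])+np.array([np.cos(al)*-.027-np.sin(al)*y*1e-3,np.sin(al)*-.027+np.cos(al)*y*1e-3]);u,v=proj(a,(X[0],X[1],.119),True);print(y,X,(u,v));print(a['pixels'][int(v)-4:int(v)+5,int(u)-4:int(u)+5,0]);print(((P[int(v)-4:int(v)+5,int(u)-4:int(u)+5,2])*1e3).round(0))
E
```

```text
time: 28.95
ee_pos: [0.564, 0.1409, 0.3232]
eef_rot: [0.75, -0.661, 0.0, -0.0]
ft_force: [0.4, 0.5, -1.7]
width: 0.0608
[0.56388736 0.14072009 0.32264811] 0.061578721156381924 [-0.24035688  0.43277733 -2.0979038 ] 29.0
side 1 56 jaw axis x rel (mm) -0.71 slope -0.0024 y range [ 5.8 11.5] zmin 0.193
side -1 59 jaw axis x rel (mm) -0.77 slope 0.0031 y range [-10.2  -3.6] zmin 0.1933
-120 11 z 0.1198 rad [20.7 24.7]
-90 11 z 0.1187 rad [21.3 25.5]
-60 9 z 0.1195 rad [20.7 22.3]
-30 6 z 0.1187 rad [20.7 21.7]
0 6 z 0.1187 rad [21.1 21.3]
30 10 z 0.1195 rad [20.8 26.4]
60 10 z 0.119 rad [20.8 25.5]
90 11 z 0.1195 rad [21.2 22.6]
120 11 z 0.1195 rad [21.8 23.5]
hub z 0.1149
top z 0.1354
[0.56375984 0.14069858 0.32230394] [ 0.9537783  -0.58631503 -2.39979141] 0.06077622719045163 29.05
8 [0.57219451 0.14965589] (np.float64(248.6824132122868), np.float64(164.51610144987174))
[[116  93  76  80  83  77  74  72  71]
 [116 110 107 103 104 102 101 103  96]
 [113 115 117 113 111 111 112 112 104]
 [110 116 109  92  88  96 105 112 106]
 [108 115  90  65  71  76  93 111 104]
 [108 109  78  61  69  72 
[... 739 characters left out ...]
114 116 111 107 108 110 108 120]
 [ 97 114 113  95  80  86  97 105 109]
 [ 98 115 105  72  58  73  82 100 113]
 [ 94 113  94  67  59  73  74  96 110]
 [ 87 108 103  76  60  68  73  99 109]
 [ 88 110 115  98  83  78  91 104 108]
 [ 80 104 111 109 104 105 108 104 101]]
[[113. 115. 114. 115. 115. 115. 114. 115. 120.]
 [121. 120. 121. 121. 120. 120. 119. 121. 120.]
 [121. 120. 120. 120. 121. 120. 120. 120. 119.]
 [121. 460. 121. 120. 120. 120. 121. 121. 120.]
 [121. 121. 121. 115. 115. 115. 115. 121. 119.]
 [119. 120. 120. 115. 116. 115. 116. 121. 121.]
 [121. 121. 121. 115. 114. 116. 114. 121. 120.]
 [121. 122. 120. 118. 115. 117. 120. 120. 121.]
 [121. 122. 121. 120. 121. 120. 121. 121. 121.]]
```

Ring verified: shut (eyes on their closed spots, hub brass visible through them), flat in the groove at z 0.119–0.1205. Now take the pliers back to the slot.

```bash
python3 -m creep '[{"x":-0.001,"y":-0.012,"z":0,"spin":0},{"x":-0.004,"y":-0.04,"z":0,"spin":0},{"x":-0.008,"y":-0.08,"z":0,"spin":1},{"x":-0.013,"y":-0.125,"z":0,"spin":2},{"x":-0.018,"y":-0.17,"z":0,"spin":2.8},{"x":-0.023,"y":-0.215,"z":-0.01,"spin":2.8},{"x":-0.027,"y":-0.25,"z":-0.03,"spin":2.8},{"x":-0.0285,"y":-0.27,"z":-0.06,"spin":2.8},{"x":-0.0288,"y":-0.2753,"z":-0.085,"spin":2.8},{"x":-0.0288,"y":-0.2753,"z":-0.1,"spin":2.8},{"x":-0.0288,"y":-0.2753,"z":-0.1,"spin":2.8},{"x":-0.0288,"y":-0.2753,"z":-0.1,"spin":2.8}]' 0.061 50
python3 jaw.py 0.0905 10.2 .5343 -.134
python3 - <<'E'
from h import *
# block outline from this view, plane .065
a=load('wrist');P=cloud(a,True);h=cv2.cvtColor(a['pixels'],cv2.COLOR_BGR2HSV)
m=(h[...,0]>105)&(h[...,0]<125)&(h[...,1]>150)&(np.abs(P[...,2]-.065)<.004)&(np.hypot(P[...,0]-.534,P[...,1]+.134)<.075)
q=P[m];al=np.deg2rad(10.2);L=(q[:,:2]-[.5343,-.134])@np.array([[np.cos(al),np.sin(al)],[-np.sin(al),np.cos(al)]]).T
print(m.sum(),(np.percentile(L,[0.5,99.5],axis=0)*1e3).round(1))
E
```

```text
time: 30.55
ee_pos: [0.5356, -0.1341, 0.2239]
eef_rot: [0.767, -0.642, 0.001, -0.0]
ft_force: [0.9, 0.2, -1.4]
width: 0.0609
[ 0.53566531 -0.13414735  0.22403929] 0.06165920499029038 [-0.39675489  0.5190227  -1.78156166] 30.6
side 1 57 jaw axis x rel (mm) -2.49 slope 0.0213 y range [ 5.2 11. ] zmin 0.0927
side -1 61 jaw axis x rel (mm) -2.47 slope 0.0205 y range [-10.7  -4.2] zmin 0.0928
5318 [[-37.5 -49. ]
 [ 39.8  49.5]]
```

```bash
python3 -m creep '[{"x":0.0015,"y":0.0003,"z":0,"spin":0},{"x":0.0025,"y":0.0005,"z":-0.005,"spin":0},{"x":0.0025,"y":0.0005,"z":-0.012,"spin":0},{"x":0.0025,"y":0.0005,"z":-0.02,"spin":0},{"x":0.0025,"y":0.0005,"z":-0.028,"spin":0},{"x":0.0025,"y":0.0005,"z":-0.033,"spin":0},{"x":0.0025,"y":0.0005,"z":-0.035,"spin":0},{"x":0.0025,"y":0.0005,"z":-0.035,"spin":0}]'
python3 -m creep '[{"x":0,"y":0,"z":-0.005,"spin":0},{"x":0,"y":0,"z":-0.011,"spin":0},{"x":0,"y":0,"z":-0.017,"spin":0},{"x":0,"y":0,"z":-0.022,"spin":0},{"x":0,"y":0,"z":-0.027,"spin":0},{"x":0,"y":0,"z":-0.03,"spin":0},{"x":0,"y":0,"z":-0.031,"spin":0},{"x":0,"y":0,"z":-0.031,"spin":0}]'
```

```text
time: 31.6
ee_pos: [0.5376, -0.134, 0.1879]
eef_rot: [0.766, -0.642, 0.0, 0.0]
ft_force: [0.4, 0.6, -1.6]
width: 0.0614
time: 32.6
ee_pos: [0.5376, -0.1339, 0.1569]
eef_rot: [0.766, -0.642, 0.0, -0.0]
ft_force: [0.3, -0.1, -1.3]
width: 0.0609
```

```bash
python3 -m creep '[{"x":-0.001,"y":0,"z":-0.0015,"spin":0},{"x":-0.002,"y":0,"z":-0.003,"spin":0},{"x":-0.002,"y":0,"z":-0.004,"spin":0},{"x":-0.002,"y":0,"z":-0.004,"spin":0}]'
python3 -m creep '[{"x":0,"y":0,"z":-0.0005,"spin":0},{"x":0,"y":0,"z":-0.001,"spin":0},{"x":0,"y":0,"z":-0.001,"spin":0}]'
```

```text
time: 33.1
ee_pos: [0.5355, -0.134, 0.1528]
eef_rot: [0.766, -0.642, -0.0, 0.0]
ft_force: [0.1, -0.3, -1.8]
width: 0.0612
time: 33.48
ee_pos: [0.5358, -0.1339, 0.1521]
eef_rot: [0.766, -0.642, 0.0, -0.0]
ft_force: [0.6, -0.2, 0.7]
width: 0.061
```

Seated. Release, rise and check.

```bash
python3 -m creep '[{"x":0,"y":0,"z":0,"spin":0},{"x":0,"y":0,"z":0,"spin":0},{"x":0,"y":0,"z":0,"spin":0},{"x":0,"y":0,"z":0,"spin":0},{"x":0,"y":0,"z":0,"spin":0},{"x":0,"y":0,"z":0.005,"spin":0},{"x":0,"y":0,"z":0.02,"spin":0},{"x":0,"y":0,"z":0.05,"spin":0},{"x":0,"y":0,"z":0.09,"spin":0},{"x":0,"y":0,"z":0.105,"spin":0}]' 0.087 30
python3 -m creep '[{"x":-0.02,"y":-0.003,"z":0,"spin":0},{"x":-0.06,"y":-0.01,"z":0,"spin":0},{"x":-0.09,"y":-0.016,"z":0,"spin":0},{"x":-0.1,"y":-0.0176,"z":0,"spin":0},{"x":-0.1,"y":-0.0176,"z":0,"spin":0},{"x":-0.1,"y":-0.0176,"z":0,"spin":0}]'
python3 - <<'E'
from h import *
c=snap('wrist');o=(.5335,-.1355,.175);N=450;s=.0002;im=ortho(c,o,N,s);hs=cv2.cvtColor(im,cv2.COLOR_BGR2HSV);P=cloud(c,True)
mk=(hs[...,1]>150)&((hs[...,0]<6)|(hs[...,0]>174))&(hs[...,2]>190)
for q in cv2.findContours(mk.astype(np.uint8),cv2.RETR_EXTERNAL,cv2.CHAIN_APPROX_NONE)[0]:
    if cv2.contourArea(q)>300:
        (u,v),sz,an=cv2.minAreaRect(q);x,y=o[0]-(v-N/2)*s,o[1]-(u-N/2)*s;uu,vv=proj(c,(x,y,.175),True);print('handle',round(x,4),round(y,4),np.array(sz)*s*1e3,an,'z',P[int(vv),int(uu),2])
b=snap('scene');d=snap('side')
for n,k in(('scene',b),('side',d)):
    P=cloud(k);q=P.reshape(-1,3);m=(np.hypot(q[:,0]-.6,q[:,1]-.1452)<.02);print(n,'post area z max',q[m,2].max().round(3))
st=r.read_state();print(st['time'],st['ft_force'],st['ee_pos'])
E
```

```text
time: 34.72
ee_pos: [0.5366, -0.1339, 0.2604]
eef_rot: [0.766, -0.642, 0.002, -0.001]
ft_force: [0.5, -0.4, -1.4]
width: 0.0872
time: 35.48
ee_pos: [0.4364, -0.1511, 0.2569]
eef_rot: [0.767, -0.642, 0.0, -0.0]
ft_force: [0.8, -0.9, 0.2]
width: 0.0871
handle 0.5283 -0.1053 [11.74234772  7.69173965] 79.59229278564453 z 0.17520056869644463
handle 0.5387 -0.1626 [11.71809235  7.82974777] 80.18070220947266 z 0.17486740400062778
scene post area z max 0.137
side post area z max 0.14
35.625 [ 0.66664176  0.11749732 -0.29854645] [ 0.43614794 -0.15122169  0.25671944]
```

Pliers are back within 1 mm of where they stood, tops at 0.175. One last near look at the ring.

```bash
python3 -m creep '[{"x":0.005,"y":0.02,"z":0.01,"spin":0},{"x":0.015,"y":0.06,"z":0.01,"spin":0},{"x":0.03,"y":0.11,"z":0,"spin":-1},{"x":0.042,"y":0.165,"z":-0.01,"spin":-2},{"x":0.054,"y":0.22,"z":-0.03,"spin":-2.8},{"x":0.063,"y":0.26,"z":-0.04,"spin":-2.8},{"x":0.067,"y":0.28,"z":-0.042,"spin":-2.8},{"x":0.067,"y":0.281,"z":-0.042,"spin":-2.8},{"x":0.067,"y":0.281,"z":-0.042,"spin":-2.8}]'
python3 pl.py; python3 - <<'E'
from h import *
a=load('wrist');P=cloud(a,True);q=P.reshape(-1,3);al=np.deg2rad(7.4);L=(q[:,:2]-[.6,.1452])@np.array([[np.cos(al),np.sin(al)],[-np.sin(al),np.cos(al)]]).T
m=(q[:,2]>.117)&(q[:,2]<.124)&(np.hypot(*L.T)<.036)&((np.hypot(*L.T)>.0207))
x=np.c_[L[m],np.ones(m.sum())];f=np.linalg.lstsq(x,q[m,2],rcond=None)[0];print('plane',f.round(4),'ears x',(L[m,0].min()*1e3).round(1),'back',(L[m,0].max()*1e3).round(1),'y',(L[m,1].min()*1e3).round(1),(L[m,1].max()*1e3).round(1))
E
```

```text
time: 36.75
ee_pos: [0.5027, 0.1287, 0.2148]
eef_rot: [0.75, -0.661, -0.0, 0.0]
ft_force: [0.1, -0.2, 1.0]
width: 0.0869
-120 24 z 0.1195 rad [20.7 24.3]
-90 25 z 0.1192 rad [20.7 22.5]
-60 16 z 0.1188 rad [21.  22.7]
-30 9 z 0.1194 rad [21.5 24.3]
0 2 z 0.1185 rad [22.4 22.4]
30 10 z 0.1183 rad [21.8 25. ]
60 13 z 0.1191 rad [21.7 22.9]
90 23 z 0.1199 rad [21.2 23.2]
120 24 z 0.12 rad [20.8 23. ]
hub z 0.1148
top z 0.1354
[0.50277512 0.12829186 0.21492895] [ 0.48491413 -0.70700143  0.05180887] 0.08682155193837127 36.8
plane [-0.0287  0.0118  0.1194] ears x -32.0 back 31.1 y -22.4 33.0
```

```bash
python3 -c "
from bench import r
print(r.close_job())"
```

```text
the job is handed in; nothing more can be done
None
```

The ring is on the pivot post, closed in the groove above the swing arm's hub. The red pliers are back upright in their slot, and the job is handed in at 36.8 s of 64 s.

**Fitting:** I spread the ring to about 29 mm over the handles (arms near 0.21 to 0.22). I slid it down until I felt about 5 N at the hub, closed it in stages and drew the pins out.

**Pulling back took more than planned:** on the first tries the pliers pivoted in the grip and the ring stayed put. I eased the downward pressure and pulled about 4.5 mm further before it followed and closed.

**Ring, last check:** the ring is shut and centred on the post. Its top is at z 0.118 to 0.1205, and the groove spans about 0.115 to 0.121. Through both eyes I could see the hub. The ear side sits about 1 mm higher than the back, so the ring is not perfectly flat but is inside the groove. I left it that way and did not press on it.

**Pliers, last check:** the handle tops are at z 0.175 and within about 1 mm of where they started. The gripper is open and clear. I did not re-check the other objects; I felt no unexpected contact.

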